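# Take the jump-starter pack out of the latched charging dock

## Task

Lift the latch bar of the charging dock's wire guard out of its catch and swing the guard wide open, a right angle or a little less being enough, and leave it open. Take out the jump-starter pack, keeping it upright, stand it on the bare bench and let go of it; then take it by its other pair of sides and stand it fully home in the carrier stand, gently, without dropping it. Leave the oil can, the cup and the spanner where they are.

Things in the scene. Friction and masses are not known exactly. Their poses are not given: they have to be found in the camera images.
- dock: Charging dock, fixed: dark steel base 190 x 200 x 10 mm. Origin: centre of its underside; own -x is the front (guard side), z up. The pack stands over the origin between two grey cheeks (inner faces y +-34 mm, 76 mm along x, tops z 110 mm, level with the pack's top): only the pack's +-x faces free. Back wall: face at x 80, top z 100. Posts at (-85, -94), top z 128, and (-85, +94), top z 102 mm.
- catch (a point): Centre of the top edge of the catch's front lip (6 mm thick along dock x, 18 mm wide along dock y), fixed to the dock's post at its front, 138 mm above the bench. The lip stands 36 mm above the catch's shelf, 2.5 mm ahead of the resting bar's outer face, and bars the bar's end from moving outward. Site axes are the dock's.
- gate (a joint): Swing of the guard, rad: 0 shut, grows as it opens (counter-clockwise from above, free end leaving the dock's front), stop at 1.9. Steel wire gate (8 mm frame, hinge to free end 160 mm, z 26 to 132 mm) and, in one piece with it, a wire hood over the pack. Hinge friction 0.08 N m: it stays where it is left. It cannot open while the latch bar is behind the catch lip.
- gate_hinge (a point): A point on the guard's upright hinge axis, 80 mm above the bench, at (-85, -85) mm in the dock's frame; its axes turn with the guard: y along the gate from hinge to free end, -x outward, z up. Shut, they are the dock's axes.
- hood (a point): Centre of the guard's flat wire hood, 122 mm (gate's x) by 154 mm (gate's y), 128 mm above the bench, wires up to 8 mm thick; same axes as gate_hinge. It reaches inward from the gate's top and bars access to the pack from above until the guard is swung away.
- latch (a joint): Angle of the gravity latch bar on the guard, rad: 0 down (level), grows as its free end is lifted, stop at 0.7. It falls back by its own weight (0.22 kg). The bar clears the catch lip above about 0.2 rad; lifting the knob 30 mm gives about 0.33 rad.
- latch_pivot (a point): Pivot of the latch bar, on the guard: 15 mm along the gate from the hinge, 34 mm ahead of (outside) the gate's plane, 115 mm above the bench; it turns about an axis square to the gate. The steel bar, 188 mm long, 14 mm high, 8 mm thick, is centred on the pivot's height and runs along the gate past its free end into the catch.
- latch_knob (a point): Centre of the black ball knob, 30 mm across, on a 9 mm stem on top of the latch bar. With the bar down it is 90 mm along the bar from the pivot and 47 mm above it: 162 mm above the bench, 105 mm along the gate from the hinge, 34 mm outside the gate's plane. Its stem is 34 mm from bar to ball. Lifted, it moves on a circle about the pivot; it travels with the guard.
- pack: Jump-starter pack: black upright box 40 mm (own x) x 60 mm (own y) x 100 mm high, 0.4 to 0.7 kg, two small terminals on top. Origin: centre of its underside. At the start it stands in the dock, its axes along the dock's, within 2 mm of the dock's origin, underside 10 mm above the bench.
- stand: Carrier stand, fixed: dark steel base 110 x 120 x 10 mm. Origin: centre of the underside, z up. Two upright aluminium cheeks: inner faces own x +-25 mm, 6 mm thick, 76 mm along y, tops z 110 mm, level with the top of a seated pack. Two low lips: inner faces y +-35 mm, 5 mm thick, tops z 22 mm.
- stand_seat (a point): Where the middle of the pack's underside belongs, 10 mm above the bench, between the stand's cheeks and lips; axes as the stand's. The pack fits one way only, its x along the stand's x (either end round); there only its +-y faces can be held.
- oil_can: Bystander: plain steel can, 60 mm across, 130 mm high, origin centre of underside.
- parts_cup: Bystander: plain steel cup, 76 mm across, 85 mm high, origin centre of underside.
- spanner: Bystander: steel spanner 170 mm long, lying flat, origin at the middle of its underside.

How it is judged:
By the outcome, as a careful person would: the job done as asked, in the order asked, and still so for the second after the job is handed in, with the robot touching nothing.
It also fails if it takes over 72 s, if anything falls off the work surface, if the arm or the gripper's body presses on something with over 40 N, if the wrist force passes 120 N, or if a joint passes its speed limit or range.

## Robot

A 6-joint arm with a two-finger parallel gripper is mounted at the origin on the work surface. World frame = base frame: x ahead of the robot, y to its left, z up, the work surface at z = 0. Lengths are in m, angles in degrees, forces in N, time in s.
With the tool pointing down it reaches from about 0.375 to 0.925 m from the base axis. Payload 5.7 kg.
Tool frame: the origin (TCP) lies at the very end of the fingers, on their centre line; the grasp point (between the pads) lies 19 mm behind it; z points along the fingers, y is the direction in which the jaws open and shut (so a half turn about z gives the same grasp; the last joint's range is limited). The gripper opens to 88 mm and grips with 3 to 60 N. Pads are 20 mm wide; open, the fingers measure 115 mm over their backs; the gripper's body (75 mm by 178 mm) begins 61 mm behind the grasp point.
Start: joints at [67.775, 20.558, 86.54, -0, 72.909, -6.595], TCP at [0.162, 0.578, 0.223] pointing down, gripper open.
Joint ranges: [-170.27, 170.27], [-57.76, 135], [12.27, 136.19], [-55.21, 235.2], [11.17, 155.16], [-170.74, 170.74]. Speed limits (degrees/s): [136.94, 136.94, 180, 180, 180, 180].

## Interface

Orientations are given as a 3x3 rotation matrix whose columns are the frame's x, y, z axes.
In Python, from bench import env, eyes, sign_off gives the robot as it stands.
- The arm moves only by the tool send_rows, never from a script. Its argument "series" is a list of rows, each a list of 3 entries, a list of its own where there are three numbers: the turn, a rotation vector about the world's x, y, z in degrees, then the shift along the world's x, y, z in mm, then the gripper's target within -1 to 1 (shut at 1, half-way at 0, fully open at -1). In form: [[[wx, wy, wz], [dx, dy, dz], claw], ...]. A call has 1 to 8 rows; each row shifts and turns the pose as measured when the row begins; what a row does not reach is not made up. A row lasts 1/8 s, in which the tool goes at most 62.5 mm and 10.7 degrees, less where a joint would pass 70% of its speed; a pose out of reach is approached as far as the arm can. A call is refused whole if a number of a shift passes 62.5 or a number of a turn 10.7, either way. A call with a gripper value outside its range is refused whole. The fingers move at their own pace and stop on an object; "force" is the grip in N (left out, the last holds). Time passes only in rows, so rows that do not move let the fingers close. It gives the time, the measured TCP pose, the force and the opening at its end, in the units of the state.
- env.observe(): the state, without advancing time (a new reading comes with each control period).
- eyes.get_image(name): name is "scene" or "top"; returns (picture, depth): 480x640x3 uint8, red, green, blue; 480x640 float32, m along the optical axis (not along the pixel's ray), 0 where there is no reading.
- eyes.get_calibration(name): a dict with "fx", "fy", "cx", "cy" (pixels), "extrinsics" (4x4, takes a point from camera to world coordinates). Camera axes: x right, y down, z forward; pixel columns grow to the right and rows downward; lengths in m; the calibration is good to about 2 mm. A picture is of the moment at which its call begins. get_calibration takes no time and is no camera call.
- sign_off(): hands the job in, once; it reports no verdict.
The state is a dict: "time": time; "joint_pos": joint angles; "qd": joint speeds; "joint_efforts": joint torques, N m; "position": TCP position; "tool_rot": TCP orientation; "wrist_force": force on the tool from outside, world axes, zero at the start; "wrist_torque": the same for the moment, N m; "opening": finger opening in m.
Only numpy, scipy, OpenCV 4.12 (cv2) and the standard library are available. Lean on these libraries where they do the work, as an engineer would, in place of code of your own. Each camera call takes 0.05 s, during which the arm holds its last target.

## Working session

There is one attempt and no reset: what is moved stays moved. The work goes in short steps, Python scripts to look and compute and a tool call to move; the robot and the scene stay as the last step left them, time stands still between calls to the robot, and variables do not carry over. Pictures are saved under pics/ and viewed, and the job is handed in when it is done.

Besides the shell and the picture viewer there is one more tool, called after ">>>" by a JSON object that holds its "fn" and its "kwargs". send_rows: Moves the arm, as the interface text tells. Its arguments: {"type":"object","properties":{"series":{"type":"array"},"force":{"type":"number"}},"required":["series"]}

```bash
ls; mkdir -p pics; python3 - <<'E'
from bench import env, eyes
import cv2, numpy as np
for n in ["scene","top"]:
    p,d=eyes.get_image(n); cv2.imwrite(f"pics/{n}0.png",p[:,:,::-1]); np.save(f"pics/{n}0_d.npy",d); 
    print(n,eyes.get_calibration(n), (d>0).mean())
print(env.observe())
E
```

```text
pics
scene {'fx': 567.1935538524286, 'fy': 567.1935538524286, 'cx': 329.21370078810077, 'cy': 234.30451302619738, 'extrinsics': array([[-0.79680161,  0.34527619, -0.49587452,  1.24780657],
       [ 0.60400381,  0.47812275, -0.63763472,  0.81621955],
       [ 0.0169288 , -0.80757847, -0.58951712,  0.9379362 ],
       [ 0.        ,  0.        ,  0.        ,  1.        ]])} 0.9961881510416667
top {'fx': 592.0125420458551, 'fy': 592.0125420458551, 'cx': 321.0687213316724, 'cy': 242.98502502411316, 'extrinsics': array([[ 0.00792451, -0.99757933,  0.06908457,  0.47272623],
       [-0.99989815, -0.00872509, -0.01129432, -0.06019954],
       [ 0.01186975, -0.06898803, -0.99754687,  1.6888778 ],
       [ 0.        ,  0.        ,  0.        ,  1.        ]])} 0.9957584635416666
{'time': 0.1, 'joint_pos': array([ 6.77742923e+01,  2.05934107e+01,  8.65911870e+01, -7.21092790e-04,
        7.29067145e+01, -6.59587117e+00]), 'qd': array([ 0.03551715, -0.03693055, -0.09725247,  0.05486559,  0.01861421,
        0.04225267]), 'joint_efforts': array([-7.47420690e-04, -5.16359568e+01, -2.71404952e+01,  6.76169037e-02,
        2.75375205e-02,  1.28469830e-05]), 'position': array([0.16144868, 0.57725063, 0.22190838]), 'tool_rot': array([[-9.63023346e-01,  2.69417307e-01, -5.91690621e-04],
       [ 2.69417902e-01,  9.63022224e-01, -1.47983861e-03],
       [ 1.71117085e-04, -1.58453118e-03, -9.99998730e-01]]), 'wrist_force': array([ 0.06013307, -0.18456811, -0.45580103]), 'wrist_torque': array([ 0.03107222, -0.04271958,  0.04638273]), 'opening': 0.08782292887688477}
```

View pics/scene0.png

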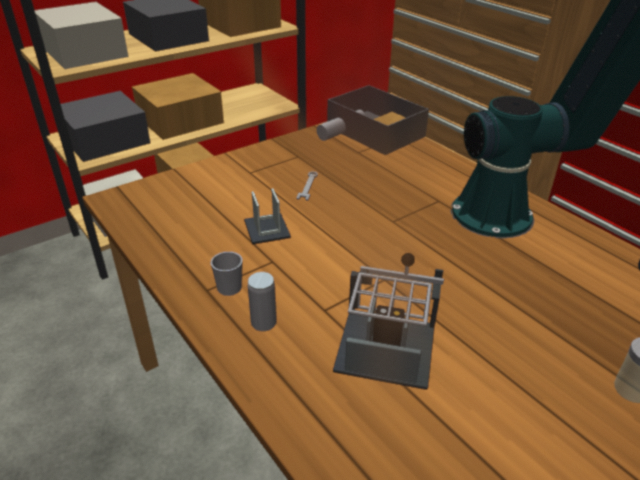

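View pics/top0.png

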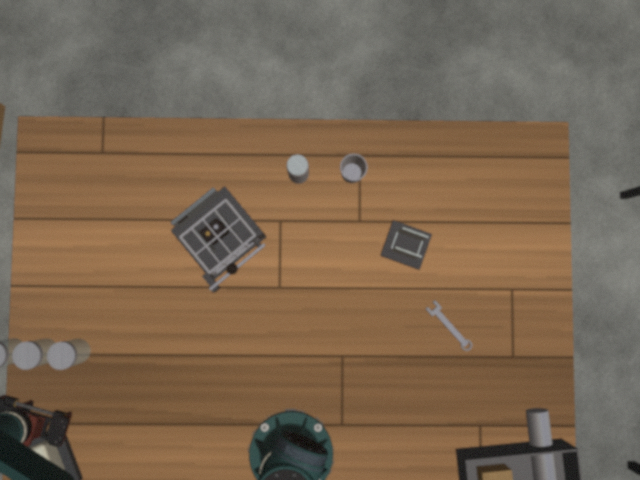

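The scene view shows the dock with its guard near (390,320), knob (407,259), stand (267,220), cup (228,272), can (262,300) and spanner (307,185). The top view shows the dock near (218,232), knob (231,268) and stand (407,245). I'll enlarge both.

```bash
cat > h.py <<'E'
import numpy as np, cv2
from bench import env, eyes
C={n:eyes.get_calibration(n) for n in("scene","top")}
def ray(n,u,v):
    c=C[n];E=c["extrinsics"]
    return E[:3,3],E[:3,:3]@np.array([(u-c["cx"])/c["fx"],(v-c["cy"])/c["fy"],1.])
def onz(n,u,v,z):
    o,r=ray(n,u,v); return o+r*(z-o[2])/r[2]
def tri(a,b):
    o1,r1=ray("scene",*a);o2,r2=ray("top",*b)
    s=np.linalg.lstsq(np.c_[r1,-r2],o2-o1,rcond=None)[0]
    p,q=o1+r1*s[0],o2+r2*s[1]; return (p+q)/2,np.linalg.norm(p-q)
def proj(n,p):
    c=C[n];E=c["extrinsics"];q=E[:3,:3].T@(np.asarray(p)-E[:3,3])
    return np.array([c["fx"]*q[0]/q[2]+c["cx"],c["fy"]*q[1]/q[2]+c["cy"]])
def cloud(n,d):
    c=C[n];E=c["extrinsics"];v,u=np.mgrid[:480,:640]
    P=np.stack([(u-c["cx"])/c["fx"]*d,(v-c["cy"])/c["fy"]*d,d],-1)
    return P@E[:3,:3].T+E[:3,3]
def crop(img,x,y,w,h,k,name):
    cv2.imwrite(name,cv2.resize(img[y:y+h,x:x+w],None,fx=k,fy=k,interpolation=cv2.INTER_CUBIC))
E
python3 - <<'E'
from h import *
s=cv2.imread("pics/scene0.png");t=cv2.imread("pics/top0.png")
a=cv2.resize(t[170:300,160:280],None,fx=4.5,fy=4.5,interpolation=2)
crop(t,160,175,130,125,4.5,"pics/c1.png");crop(s,325,245,125,145,4,"pics/c2.png")
crop(t,370,210,75,70,7,"pics/c3.png");crop(s,235,180,65,70,7,"pics/c4.png")
for n in("scene","top"):
    d=np.load(f"pics/{n}0_d.npy");P=cloud(n,d)
    for (u,v) in ([(150,200),(340,400),(390,365),(407,259),(262,281)] if n=="scene" else [(300,320),(298,163),(231,268),(408,241),(390,256)]): print(n,u,v,P[v,u].round(4))
E
```

```text
scene 150 200 [ 0.7917 -0.6596 -0.0019]
scene 340 400 [ 0.7798  0.2611 -0.0036]
scene 390 365 [0.6712 0.2844 0.0486]
scene 407 259 [0.5176 0.1555 0.1679]
scene 262 281 [ 0.7889 -0.0078  0.1284]
top 300 320 [ 0.3702 -0.0213 -0.0043]
top 298 163 [ 0.7952 -0.0145  0.1227]
top 231 268 [0.5116 0.1521 0.1737]
top 408 241 [ 0.597  -0.3271  0.0081]
top 390 256 [ 0.5539 -0.2761  0.0046]
```

View pics/c1.png

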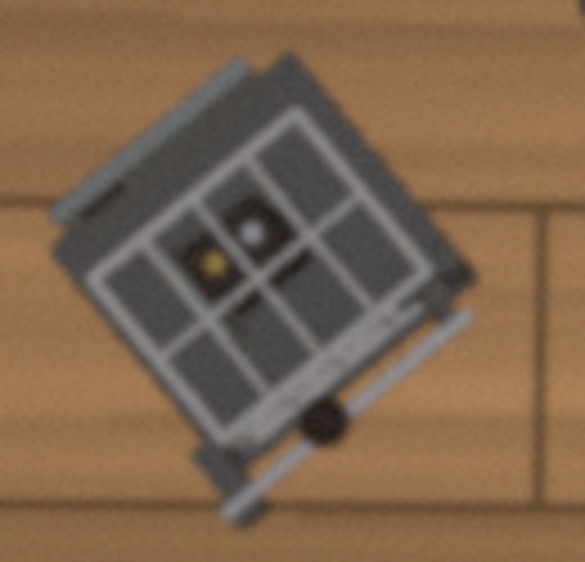

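View pics/c2.png

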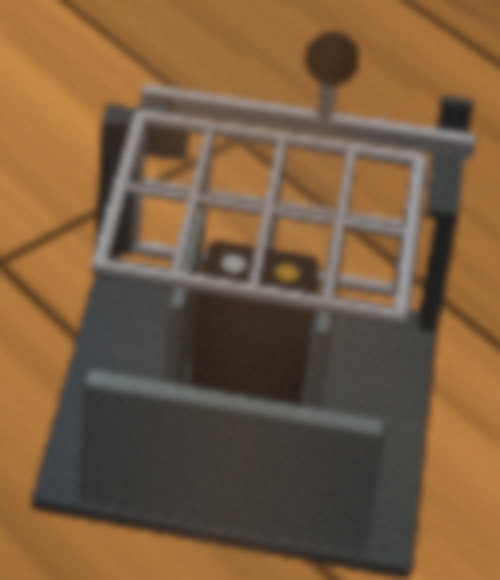

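View pics/c3.png

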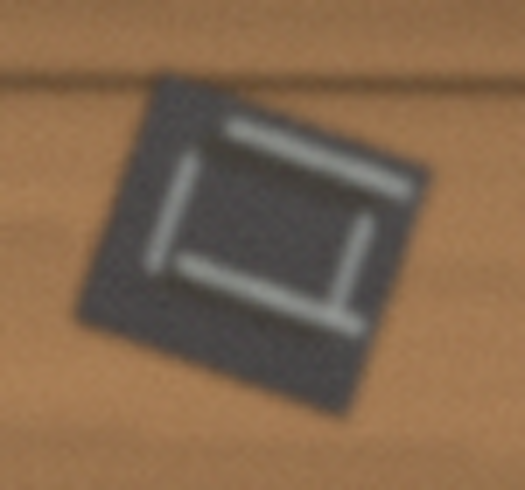

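View pics/c4.png

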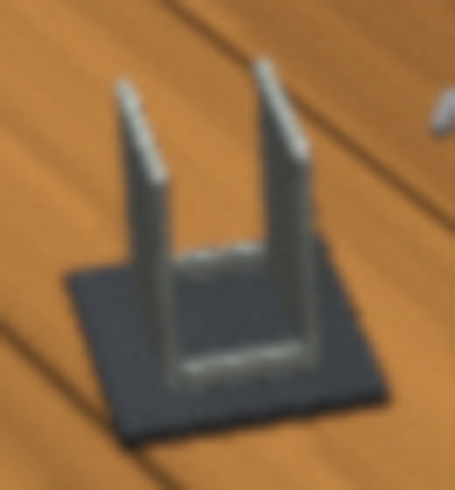

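```bash
python3 - <<'E'
from h import *
s=cv2.imread("pics/scene0.png");t=cv2.imread("pics/top0.png")
def mask(im,roi,f=3):
    x,y,w,h=roi; m=cv2.cvtColor(cv2.resize(im[y:y+h,x:x+w],None,fx=f,fy=f,interpolation=cv2.INTER_LINEAR),cv2.COLOR_BGR2HSV)
    return m
def touv(c,roi,f=3): c=np.asarray(c,float).reshape(-1,2); return np.c_[(c[:,0]+.5)/f-.5+roi[0],(c[:,1]+.5)/f-.5+roi[1]]
# knob
kn={}
for n,im,roi in(("scene",s,(392,245,32,25)),("top",t,(220,257,24,23))):
    h=mask(im,roi); v=h[...,2]; m=(v<75).astype(np.uint8)
    cs,_=cv2.findContours(m,cv2.RETR_EXTERNAL,cv2.CHAIN_APPROX_NONE); c=max(cs,key=cv2.contourArea)
    (cx,cy),r=cv2.minEnclosingCircle(c); kn[n]=touv([[cx,cy]],roi)[0]; print(n,"knob",kn[n],"r",r/3,cv2.contourArea(c)/9)
print("knob tri",tri(kn["scene"],kn["top"]), onz("top",*kn["top"],.162),onz("scene",*kn["scene"],.162))
# stand
for nm,n,im,roi in(("stand","top",t,(370,210,75,70)),("dock","top",t,(160,175,115,125)),("stand","scene",s,(235,180,65,70)),("dock","scene",s,(325,245,125,145))):
    h=mask(im,roi); m=((h[...,1]<80)).astype(np.uint8); m=cv2.morphologyEx(m,cv2.MORPH_OPEN,np.ones((5,5)))
    cs,_=cv2.findContours(m,cv2.RETR_EXTERNAL,cv2.CHAIN_APPROX_NONE); c=max(cs,key=cv2.contourArea)
    cv2.imwrite(f"pics/m_{nm}_{n}.png",m*255)
    W=np.array([onz(n,*p,.01)[:2] for p in touv(c,roi)])*1000
    print(nm,n,"world rect",cv2.minAreaRect(W.astype(np.float32)), touv(cv2.approxPolyDP(c,6,True),roi).round(1).tolist())
E
ls pics
```

```text
scene knob [407.7173907  259.42270533] r 5.746496200561523 92.77777777777777
top knob [230.67687098 267.55442174] r 5.858066558837891 78.72222222222223
knob tri (array([0.51323142, 0.15416962, 0.16374636]), np.float64(0.0006166683503055427)) [0.51305854 0.15463377 0.162     ] [0.51181782 0.1524817  0.162     ]
stand top world rect ((587.9391479492188, -320.5332946777344), (117.39087677001953, 108.15491485595703), 70.45899963378906) [[393.0, 220.7], [381.3, 254.7], [418.7, 268.0], [430.3, 234.0]]
dock top world rect ((605.2567138671875, 218.66220092773438), (235.90560913085938, 219.54869079589844), 39.960121154785156) [[225.0, 187.0], [218.3, 191.0], [211.7, 187.3], [170.7, 220.7], [174.3, 226.0], [172.3, 232.3], [203.7, 270.3], [203.0, 277.0], [211.7, 291.0], [216.0, 290.0], [230.3, 272.7], [227.0, 271.7], [216.3, 280.7], [214.0, 280.0], [228.0, 268.3], [232.7, 270.7], [264.7, 245.7], [259.3, 242.0], [264.0, 237.0], [262.0, 232.0]]
stand scene world rect ((562.3455810546875, -380.4266357421875), (266.60296630859375, 111.50469207763672), 66.3971176147461) [[273.0, 188.7], [273.0, 213.3], [260.7, 216.0], [251.7, 191.7], [253.7, 216.7], [245.0, 219.0], [253.0, 242.7], [289.0, 236.0], [279.0, 212.7], [278.3, 199.7]]
dock scene world rect ((545.0567626953125, 148.22805786132812), (388.2283630371094, 228.48512268066406), 40.56037902832031) [[361.3, 266.0], [359.3, 271.7], [351.7, 272.0], [348.7, 314.7], [333.3, 369.7], [426.0, 387.3], [432.3, 325.7], [442.7, 280.7], [441.3, 270.0], [436.0, 269.3], [434.3, 276.0], [408.3, 273.0], [407.0, 270.0], [402.7, 272.3]]
c1.png
c2.png
c3.png
c4.png
m_dock_scene.png
m_dock_top.png
m_stand_scene.png
m_stand_top.png
scene0.png
scene0_d.npy
top0.png
top0_d.npy
```

```bash
python3 - <<'E'
import cv2,numpy as np
a=[cv2.imread(f"pics/m_{x}.png") for x in("stand_top","dock_top","stand_scene","dock_scene")]
H=440
o=np.zeros((H,800,3),np.uint8);x=0
for i in a:
    i=cv2.resize(i,None,fx=.5,fy=.5); o[:i.shape[0],x:x+i.shape[1]]=i; x+=i.shape[1]+5
cv2.imwrite("pics/mm.png",o)
E
```

```text
(no output)
```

View pics/mm.png

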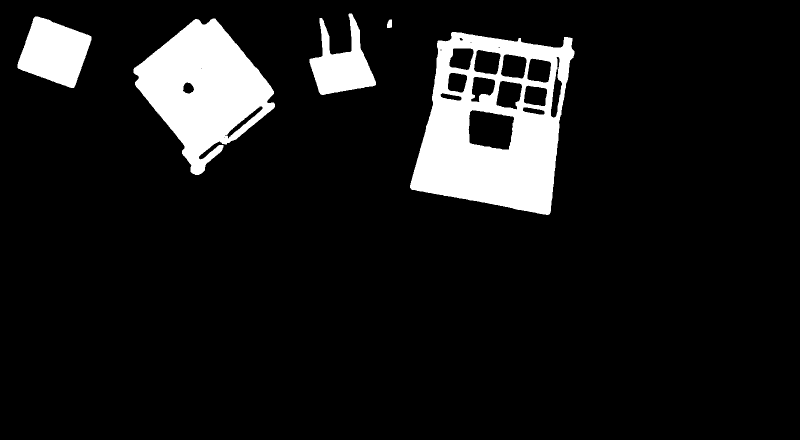

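```bash
python3 - <<'E'
from h import *
print("stand corners top z10",[onz("top",*p,.01)[:2].round(4) for p in[(393.0,220.7),(381.3,254.7),(418.7,268.0),(430.3,234.0)]])
print("scene z10/z0",[(onz("scene",*p,.01)[:2].round(4),onz("scene",*p,0)[:2].round(4)) for p in[(245,219),(253,242.7),(289,236)]])
print("tri",[tri(a,b) for a,b in [((245,219),(430.3,234)),((253,242),(393,220.7)),((289,235.),(381.3,254.7))]])
for a in ([(226,188),(262,232)],[(172.3,232.3),(203.7,270.3)]):
    P=[onz("top",*p,.01)[:2] for p in a]; d=P[1]-P[0]; d/=np.linalg.norm(d)
    print("dock side",np.degrees(np.arctan2(d[1],d[0])),P)
    n=np.array([-d[1],d[0]]);print(n@P[0])
for p in[(333.3,369.7),(426,387.3)]: print("back corner",onz("scene",*p,0),onz("scene",*p,.01))
# predicted dock from knob
for k in (np.array([.5131,.1542]),np.array([.5118,.1525])):
  for yaw in(39,40,40.5):
    a=np.radians(yaw);R=np.array([[np.cos(a),-np.sin(a)],[np.sin(a),np.cos(a)]])
    O=k-R@[-.119,.020]; 
    f=lambda x,y,z:np.r_[O+R@[x,y],z]
    print(yaw,O.round(4),"back L,R proj",*[proj("scene",f(.095,y,.0)).round(1) for y in(-.1,.1)],*[proj("top",f(.095,y,.01)).round(1) for y in(-.1,.1)],"bar pivot end top",proj("top",f(-.119,-.07,.122)).round(1))
E
```

```text
stand corners top z10 [array([ 0.6546, -0.284 ]), array([ 0.5571, -0.2507]), array([ 0.5202, -0.3571]), array([ 0.6174, -0.3906])]
scene z10/z0 [(array([ 0.6182, -0.3883]), array([ 0.6115, -0.4013])), (array([ 0.6581, -0.2777]), array([ 0.6517, -0.2895])), (array([ 0.562 , -0.2461]), array([ 0.5546, -0.2575]))]
tri [(array([ 0.61730896, -0.39070644,  0.00833582]), np.float64(0.000587829713361573)), (array([ 0.65465803, -0.28427872,  0.00688615]), np.float64(0.0005639204444968433)), (array([ 0.55774962, -0.25128864,  0.0084186 ]), np.float64(0.0013934129586576033))]
dock side -140.13071252770712 [array([0.74401457, 0.19354006]), array([0.61883257, 0.08898562])]
0.32839813018950303
dock side -139.55149646503094 [array([0.61569792, 0.34323931]), array([0.50868774, 0.2520102 ])]
0.13824138836085126
back corner [0.7451341  0.19368544 0.        ] [0.75049345 0.20032271 0.01      ]
back corner [ 6.19722611e-01  3.43328300e-01 -1.11022302e-16] [0.62641906 0.34837013 0.01      ]
39 [0.6182 0.2135] back L,R proj [330.2 372.4] [425.4 392. ] [225.3 184.2] [169.7 227.6] bar pivot end top [259.8 246.8]
40 [0.6171 0.2154] back L,R proj [331.7 373.5] [427.3 391.8] [223.9 184.5] [168.9 228.8] bar pivot end top [259.4 246.3]
40.5 [0.6166 0.2163] back L,R proj [332.4 374.1] [428.3 391.7] [223.1 184.6] [168.6 229.4] bar pivot end top [259.2 246.1]
39 [0.6169 0.2118] back L,R proj [330.2 371.6] [425.3 391.1] [225.9 184.7] [170.3 228. ] bar pivot end top [260.4 247.3]
40 [0.6158 0.2137] back L,R proj [331.7 372.7] [427.2 390.9] [224.4 184.9] [169.5 229.3] bar pivot end top [260.1 246.8]
40.5 [0.6153 0.2146] back L,R proj [332.4 373.3] [428.1 390.8] [223.7 185. ] [169.2 229.9] bar pivot end top [259.9 246.6]
```

The knob triangulates to about (0.513, 0.154, 0.163) with a 0.6 mm ray gap. Dock yaw is about 40°. The stand is at about (0.588, -0.320) with its y axis at 70.4°. Next I move above the knob.

>>> {"fn": "send_rows", "kwargs": {"series": [[[0,0,-5],[38,-45,0],-0.2],[[0,0,-6],[38,-45,0],-0.2],[[0,0,-6],[38,-45,0],-0.2],[[0,0,-6],[38,-45,0],-0.2],[[0,0,-6],[38,-45,0],-0.2],[[0,0,-5],[38,-45,0],-0.2],[[0,0,0],[38,-45,0],-0.2],[[0,0,0],[38,-45,0],-0.2]]}}

```text
time: 1.1
position: [0.4694, 0.2082, 0.2197]
tool_rot: [[-0.639, 0.769, -0.002], [0.769, 0.639, -0.001], [0.001, -0.002, -1.0]]
wrist_force: [0.8, 1.5, 0.6]
opening: 0.0525
```

>>> {"fn": "send_rows", "kwargs": {"series": [[[0,0,0.3],[28,-34,0],-0.2],[[0,0,0],[15,-18,0],-0.2],[[0,0,0],[0,0,0],-0.2]]}}

```text
time: 1.48
position: [0.5156, 0.1505, 0.2188]
tool_rot: [[-0.638, 0.77, -0.003], [0.77, 0.638, -0.001], [0.001, -0.003, -1.0]]
wrist_force: [-0.8, 0.1, -0.2]
opening: 0.0526
```

```bash
python3 - <<'E'
from h import *
for n in("scene","top"):
    p,d=eyes.get_image(n); p=p[:,:,::-1].copy()
    crop(p,*((330,170,150,220) if n=="scene" else (150,170,140,130)),2.6 if n=="scene" else 4,f"pics/k1_{n}.png")
print(env.observe()["position"])
E
```

```text
[0.51419718 0.15189291 0.21875542]
```

View pics/k1_scene.png

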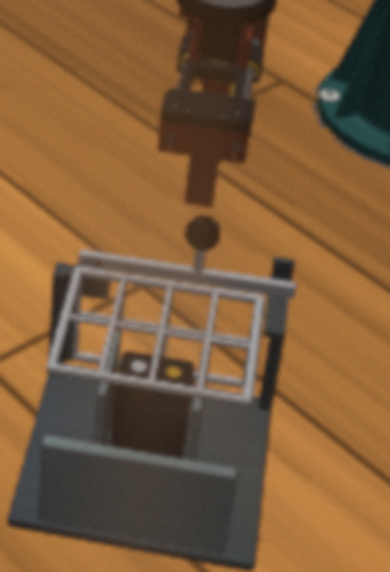

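View pics/k1_top.png

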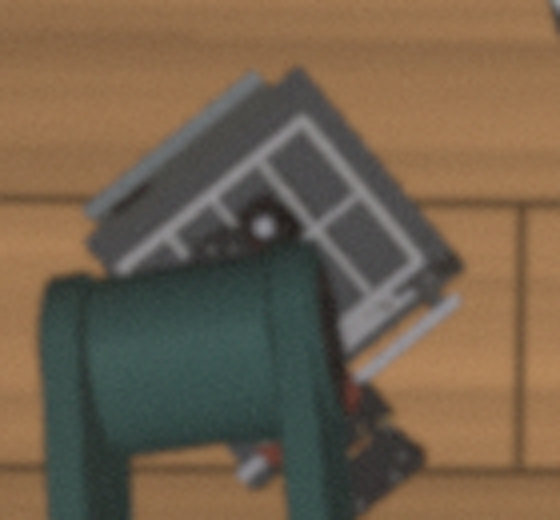

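The fingers are centred over the knob (scene crop at (200,200) above the ball at (203,233)). Descending and gripping.

>>> {"fn": "send_rows", "kwargs": {"series": [[[0,0,0],[-1,2,-30],-0.2],[[0,0,0],[0,0,-30],-0.2],[[0,0,0],[0,0,-14],-0.2],[[0,0,0],[0,0,0],0.6],[[0,0,0],[0,0,0],0.8],[[0,0,0],[0,0,0],0.8]], "force": 25}}

```text
time: 2.33
position: [0.5063, 0.1551, 0.1443]
tool_rot: [[-0.646, 0.764, -0.011], [0.764, 0.645, -0.007], [0.002, -0.013, -1.0]]
wrist_force: [-3.5, -7.1, -4.4]
opening: 0.0293
```

>>> {"fn": "send_rows", "kwargs": {"series": [[[0,0,0],[0,0,0],0.8]]}}

```text
time: 2.45
position: [0.5063, 0.1546, 0.1449]
tool_rot: [[-0.646, 0.763, -0.01], [0.764, 0.646, -0.008], [0.001, -0.013, -1.0]]
wrist_force: [3.1, 0.2, -2.0]
opening: 0.0284
```

```bash
python3 - <<'E'
from h import *
for n in("scene",):
    p,d=eyes.get_image(n); p=p[:,:,::-1].copy()
    crop(p,330,170,150,220,2.6,f"pics/k2_{n}.png")
o=env.observe();print(o["position"],o["wrist_force"],o["wrist_torque"],o["joint_pos"])
E
```

```text
[0.50645191 0.15469789 0.14494958] [-0.67048771 -3.20281677 -3.55640192] [-0.54785604  0.09077122  0.127217  ] [  9.7442313   20.12945066  99.87802341  -0.37079753  60.64588656
 -30.29101768]
```

View pics/k2_scene.png

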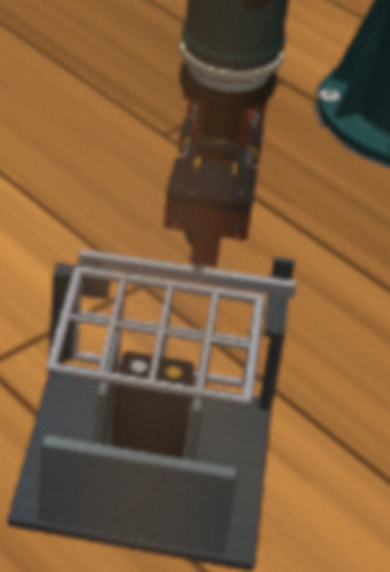

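The knob is gripped at 28 mm opening. Lifting along the latch's arc.

>>> {"fn": "send_rows", "kwargs": {"series": [[[0,0,0],[3,-4,8.5],0.8],[[0,0,0],[3.7,-4.4,8],0.8],[[0,0,0],[4,-5,7.5],0.8],[[0,0,0],[4.5,-5.5,6.5],0.8],[[0,0,0],[0,0,0],0.8]]}}

```text
time: 3.12
position: [0.5236, 0.1343, 0.1785]
tool_rot: [[-0.645, 0.764, -0.009], [0.764, 0.645, -0.007], [0.0, -0.011, -1.0]]
wrist_force: [-0.3, -1.6, -4.9]
opening: 0.0286
```

```bash
python3 - <<'E'
from h import *
for n in("scene",):
    p,d=eyes.get_image(n); p=p[:,:,::-1].copy()
    crop(p,330,170,150,220,2.6,f"pics/k3_{n}.png")
o=env.observe();print(o["position"],o["wrist_force"],o["wrist_torque"])
E
```

```text
[0.52338887 0.13458687 0.17819806] [ 0.65542667 -1.34510871 -3.42304408] [-0.08101979  0.06410519 -0.04116622]
```

View pics/k3_scene.png

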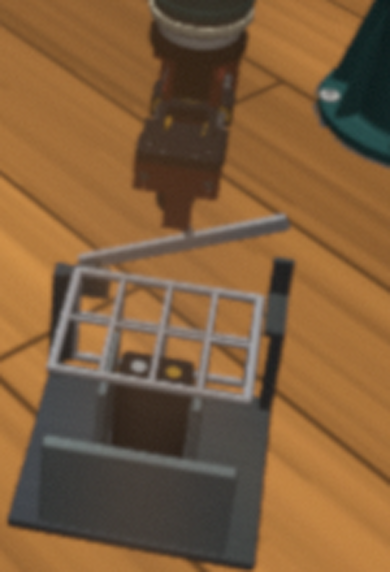

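The latch is lifted about 33 mm, and the bar end at (285,222) in the crop is clear of the catch at (283,265). Swinging on an arc about the hinge at about (0.6025, 0.092).

>>> {"fn": "send_rows", "kwargs": {"series": [[[0,0,8],[-5.2,-11.4,0],0.8],[[0,0,8],[-3.5,-12,0],0.8],[[0,0,8],[-1.8,-12.4,0],0.8],[[0,0,8],[0,-12.5,0],0.8],[[0,0,0],[0,0,0],0.8]]}}

```text
time: 3.8
position: [0.5131, 0.0866, 0.1777]
tool_rot: [[-0.957, 0.29, -0.003], [0.29, 0.957, -0.008], [0.001, -0.008, -1.0]]
wrist_force: [0.8, -2.2, -4.4]
opening: 0.0285
```

```bash
cat > look.py <<'E'
from h import *
import sys
nm=sys.argv[1]
for n in("scene","top"):
    p,d=eyes.get_image(n); np.save(f"pics/{nm}_{n}_d.npy",d); cv2.imwrite(f"pics/{nm}_{n}.png",p[:,:,::-1])
a=cv2.imread(f"pics/{nm}_scene.png")[150:400,200:470];b=cv2.imread(f"pics/{nm}_top.png")[130:330,140:470]
a=cv2.resize(a,(400,370),interpolation=2);b=cv2.resize(b,(400,242),interpolation=2)
o=np.zeros((370,800,3),np.uint8);o[:,:400]=a;o[:242,400:]=b
cv2.imwrite(f"pics/{nm}.png",o)
s=env.observe();y=s["tool_rot"][:,1]
print(s["time"],s["position"],"yaw_y",np.degrees(np.arctan2(y[1],y[0])),"F",s["wrist_force"].round(1),s["wrist_torque"].round(2),"op",s["opening"],s["joint_pos"].round(1))
E
python3 look.py g1
```

```text
3.9 [0.51300938 0.08707668 0.17765025] yaw_y 73.03693970439218 F [ 0.6 -4.1 -4.9] [-0.66  0.01 -0.26] op 0.02880079039625474 [  2.3  16.9  99.3  -0.5  64.  -70.5]
```

View pics/g1.png

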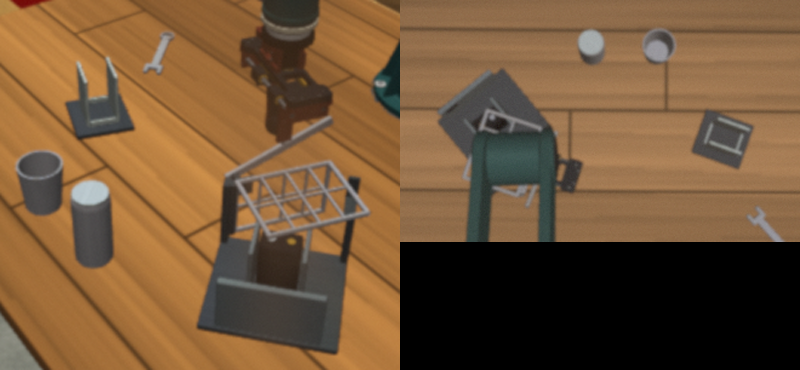

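The guard is following at about 33° with small forces. Continuing.

>>> {"fn": "send_rows", "kwargs": {"series": [[[0,0,8],[1.6,-12.4,0],0.8],[[0,0,8],[3.3,-12.1,0],0.8],[[0,0,8],[5,-11.5,0],0.8],[[0,0,8],[6.5,-10.7,0],0.8],[[0,0,8],[8,-9.7,0],0.8],[[0,0,8],[9.2,-8.5,0],0.8],[[0,0,8],[10.3,-7.2,0],0.8],[[0,0,0],[0,0,0],0.8]]}}

```text
time: 4.9
position: [0.5601, 0.0164, 0.1792]
tool_rot: [[-0.766, -0.643, 0.008], [-0.643, 0.766, -0.006], [-0.002, -0.01, -1.0]]
wrist_force: [-0.2, -2.8, -2.4]
opening: 0.029
```

```bash
python3 look.py g2
```

```text
5.0 [0.5595018  0.01659356 0.17916039] yaw_y 129.96439589079134 F [ 1.6 -3.8 -2. ] [-0.48 -0.11 -0.19] op 0.028504115758552873 [  -5.2   19.6   94.9   -0.4   65.  -135. ]
```

View pics/g2.png

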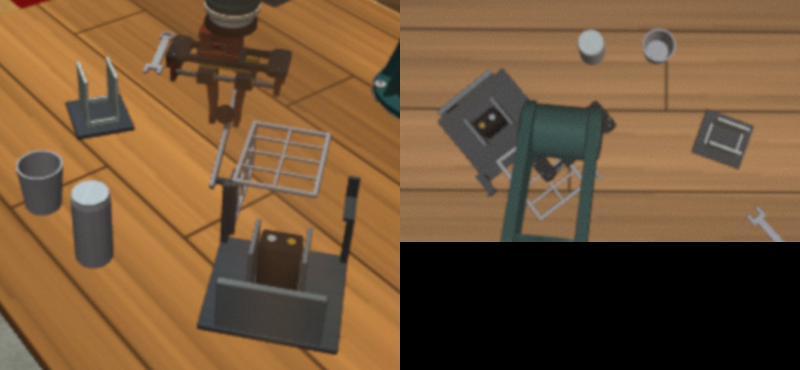

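The guard stands at about 90° and the pack is exposed. I lower the bar gently, then release and rise.

>>> {"fn": "send_rows", "kwargs": {"series": [[[0,0,0],[-5.4,-4.5,-7],0.8],[[0,0,0],[-4.9,-4,-7.5],0.8],[[0,0,0],[-4.4,-3.7,-8],0.8],[[0,0,0],[-3.5,-3,-8.5],0.8],[[0,0,0],[0,0,0],0],[[0,0,0],[0,0,0],-0.2],[[0,0,0],[0,0,0],-0.2]]}}

```text
time: 5.88
position: [0.5389, 0.0025, 0.1473]
tool_rot: [[-0.769, -0.639, 0.008], [-0.639, 0.769, -0.005], [-0.003, -0.009, -1.0]]
wrist_force: [0.3, -0.6, -0.7]
opening: 0.0517
```

>>> {"fn": "send_rows", "kwargs": {"series": [[[0,0,0],[0,0,15],-0.2],[[0,0,0],[0,0,30],-0.2],[[0,0,0],[0,0,40],-0.2],[[0,0,-8],[-20,-20,40],-0.2],[[0,0,-8],[-30,-30,20],-0.2],[[0,0,-8],[-40,-40,0],-0.2],[[0,0,-8],[-20,-40,0],-0.2]]}}

```text
time: 6.75
position: [0.4298, -0.1279, 0.3053]
tool_rot: [[-0.992, -0.124, 0.016], [-0.124, 0.992, -0.012], [-0.014, -0.014, -1.0]]
wrist_force: [-0.7, -0.9, 0.4]
opening: 0.0527
```

```bash
python3 look.py g3;python3 - <<'E'
from h import *
s=cv2.imread("pics/g3_scene.png");t=cv2.imread("pics/g3_top.png")
crop(t,150,170,150,130,4,"pics/g3c.png")
crop(s,320,220,130,170,3.4,"pics/g3d.png")
E
```

```text
6.85 [ 0.42997617 -0.13013147  0.30536447] yaw_y 96.9779225257981 F [0.6 0.2 0.2] [ 0.06  0.04 -0.02] op 0.05241999928848891 [ -25.4    2.9   97.7   -0.3   78.2 -122.3]
```

View pics/g3.png

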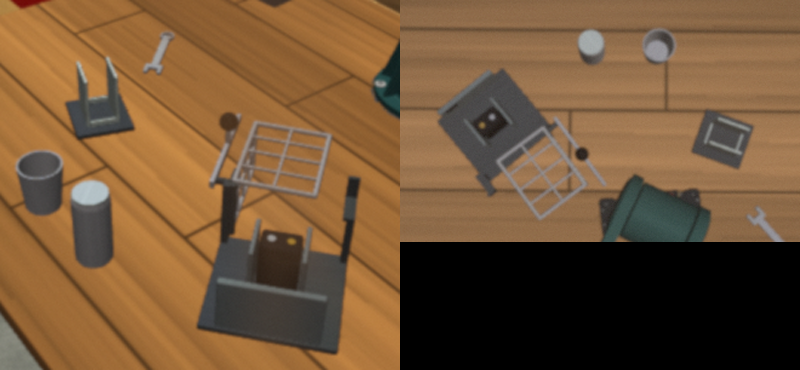

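View pics/g3c.png

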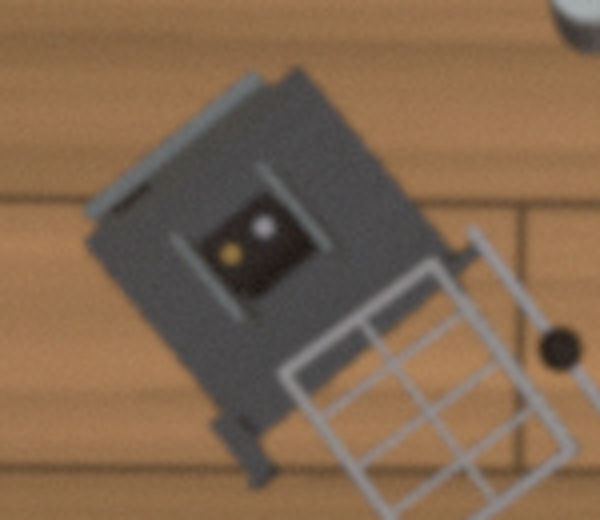

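View pics/g3d.png

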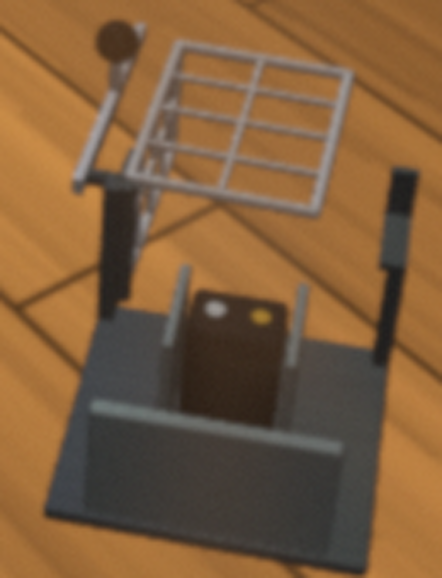

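The guard stands open with its hood in front of the dock. In the top crop the pack's terminals are at (264,225) and (231,253) and the cheek tops are visible. Now I measure the pack top and cheeks in both views.

```bash
python3 - <<'E'
from h import *
s=cv2.imread("pics/g3_scene.png");t=cv2.imread("pics/g3_top.png")
def up(im,roi,f=4): x,y,w,h=roi; return cv2.resize(im[y:y+h,x:x+w],None,fx=f,fy=f,interpolation=2)
def uv(p,roi,f=4): return (p[0]+.5)/f-.5+roi[0],(p[1]+.5)/f-.5+roi[1]
R={"top":(190,212,44,40),"scene":(370,300,42,48)}
out={}
for n,im in(("top",t),("scene",s)):
    u=up(im,R[n]); hsv=cv2.cvtColor(u,cv2.COLOR_BGR2HSV).astype(int)
    gold=((hsv[...,1]>110)&(hsv[...,2]>100)).astype(np.uint8)
    cs,_=cv2.findContours(gold,0,1); 
    for c in cs: 
        M=cv2.moments(c)
        if M["m00"]>20: print(n,"gold",M["m00"],uv((M["m10"]/M["m00"],M["m01"]/M["m00"]),R[n]))
    wh=((hsv[...,1]<40)&(hsv[...,2]>135)).astype(np.uint8)
    cs,_=cv2.findContours(wh,0,1)
    for c in cs:
        M=cv2.moments(c)
        if M["m00"]>20: print(n,"white",M["m00"],uv((M["m10"]/M["m00"],M["m01"]/M["m00"]),R[n]))
    dark=(hsv[...,2]<62).astype(np.uint8); dark=cv2.morphologyEx(dark,cv2.MORPH_CLOSE,np.ones((15,15)))
    cs,_=cv2.findContours(dark,0,1);c=max(cs,key=cv2.contourArea);r=cv2.minAreaRect(c);print(n,"dark rect",[tuple(np.round(uv(q,R[n]),1)) for q in cv2.boxPoints(r)],cv2.contourArea(c)/16)
    cv2.imwrite(f"pics/p_{n}.png",np.hstack([cv2.resize(u,None,fx=2,fy=2),cv2.resize(cv2.cvtColor(dark*255,8),None,fx=2,fy=2)]))
E
```

```text
top gold 232.5 (207.30403225806452, 233.05385304659498)
top white 40.5 (215.53343621399176, 226.28446502057614)
top dark rect [(np.float32(197.9), np.float32(231.1)), (np.float32(216.7), np.float32(215.8)), (np.float32(229.9), np.float32(232.1)), (np.float32(211.1), np.float32(247.4))] 469.21875
scene gold 325.5 (396.3397977470558, 312.6550819252432)
scene gold 4708.5 (395.2747026653924, 304.610398746947)
scene gold 180.0 (370.4199074074074, 302.7775462962963)
scene white 132.0 (382.95233585858585, 310.4135101010101)
scene dark rect [(np.float32(368.5), np.float32(343.6)), (np.float32(370.0), np.float32(312.8)), (np.float32(402.6), np.float32(314.4)), (np.float32(401.1), np.float32(345.3))] 790.6875
```

View pics/p_top.png

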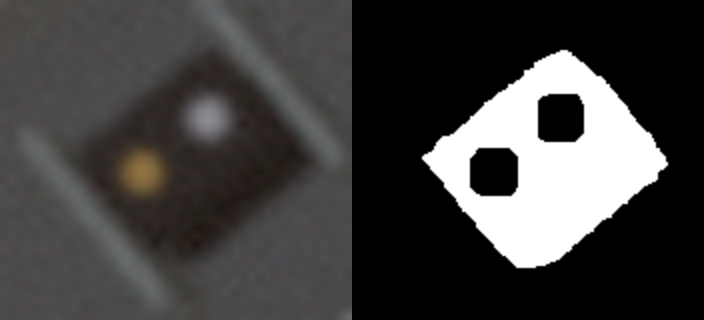

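View pics/p_scene.png

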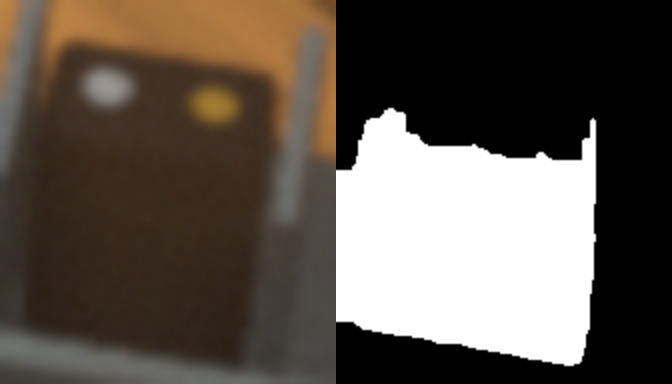

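```bash
python3 - <<'E'
from h import *
g,e=tri((396.34,312.66),(207.30,233.05));w,e2=tri((382.95,310.41),(215.53,226.28));print("gold",g,e,"white",w,e2)
d=g-w;print("yaw of pack y",np.degrees(np.arctan2(d[1],d[0])),"mid",(g+w)/2, np.linalg.norm(d))
g=onz("top",207.30,233.05,.112);w=onz("top",215.53,226.28,.112);m=(g+w)/2;print("top-only mid",m)
a=np.radians(40);X=np.array([np.cos(a),np.sin(a)]);Y=np.array([-X[1],X[0]])
b=[onz("top",*p,.11)[:2] for p in((197.9,231.1),(216.7,215.8))]
f=[onz("top",*p,.01)[:2] for p in((229.9,232.1),(211.1,247.4))]
print("back edge x",[X@p for p in b],"front bottom x",[X@p for p in f],"mid terminals x,y",X@m[:2],Y@m[:2])
print("y of corners",[Y@p for p in b],[Y@p for p in f])
# cheek ends top: crop coords /4 + (150,170)
for q in [(262,163),(329,250),(174,235),(243,320)]:
    p=onz("top",q[0]/4+150,q[1]/4+170,.11)[:2];print("cheek",X@p,Y@p)
E
```

```text
gold [0.60620351 0.22535792 0.11157269] 0.0009205216603850691 white [0.62447767 0.20385058 0.11170013] 0.0007689967570803675
yaw of pack y 130.35358132861808 mid [0.61534059 0.21460425 0.11163641] 0.028222806054359666
top-only mid [0.61500424 0.2148347  0.112     ]
back edge x [np.float64(0.6294793475361795), np.float64(0.6296311538011001)] front bottom x [np.float64(0.5889624623916458), np.float64(0.5889309966102586)] mid terminals x,y 0.6092136657850328 -0.23074417910677178
y of corners [np.float64(-0.20037654416908154), np.float64(-0.2648334931298771)] [np.float64(-0.25911986447473334), np.float64(-0.1906931737782885)]
cheek 0.6422609720882628 -0.2708887545895771
cheek 0.5683262715047998 -0.2686951437458828
cheek 0.6418508866566325 -0.19526965914417338
cheek 0.5682988073753159 -0.19511035042850206
```

Pack measured at about (0.6146, 0.2136), yaw 40.3°, terminal tops at 0.1117, matching the given height. Moving above it.

>>> {"fn": "send_rows", "kwargs": {"series": [[[0,0,-8],[26,49,0],-1],[[0,0,-8],[26,49,0],-1],[[0,0,-8],[26,49,0],-1],[[0,0,-8],[26,49,0],-1],[[0,0,-8],[26,49,0],-1],[[0,0,-8],[26,49,0],-1],[[0,0,-8],[26,49,0],-1],[[0,0,0],[0,0,0],-1]]}}

```text
time: 7.85
position: [0.6186, 0.2312, 0.3129]
tool_rot: [[-0.637, 0.771, 0.007], [0.77, 0.637, -0.022], [-0.021, -0.009, -1.0]]
wrist_force: [-0.4, -0.8, -0.0]
opening: 0.0879
```

```bash
cat > st.py <<'E'
from bench import env
import numpy as np,sys
s=env.observe();y=s["tool_rot"][:,1];z=s["tool_rot"][:,2]
print(s["time"],s["position"].round(4),"yaw_y",np.degrees(np.arctan2(y[1],y[0])).round(2),"z",z.round(3),"F",s["wrist_force"].round(1),s["wrist_torque"].round(2),"op",round(s["opening"],4),s["joint_pos"].round(1))
if len(sys.argv)>1:
    t=np.array([float(v) for v in sys.argv[1:4]]); print("to go mm",((t-s["position"])*1000).round(1),"tilt rotvec deg",np.degrees(np.cross(z,[0,0,-1])).round(2))
E
python3 st.py .6146 .2136 .071
```

```text
7.85 [0.6186 0.2312 0.3129] yaw_y 39.59 z [ 0.007 -0.022 -1.   ] F [-0.4 -0.8 -0. ] [-0.03  0.01 -0.04] op 0.0879 [ 15.3  22.3  71.2  -1.3  86.5 -24.2]
to go mm [  -4.   -17.6 -241.9] tilt rotvec deg [1.27 0.38 0.  ]
```

>>> {"fn": "send_rows", "kwargs": {"series": [[[1.2,0.4,0.5],[-4,-17,-40],-1],[[0,0,0],[0,0,-40],-1],[[0,0,0],[0,0,0],-1]]}}

```text
time: 8.22
position: [0.614, 0.216, 0.2338]
tool_rot: [[-0.651, 0.759, 0.002], [0.759, 0.651, 0.0], [-0.001, 0.002, -1.0]]
wrist_force: [0.1, -0.1, 0.4]
opening: 0.088
```

```bash
python3 st.py .6146 .2136 .071
```

```text
8.225 [0.614  0.216  0.2338] yaw_y 40.64 z [ 0.002  0.    -1.   ] F [ 0.1 -0.1  0.4] [-0.01  0.    0.08] op 0.088 [ 13.3  24.2  79.1  -0.   76.6 -27.3]
to go mm [   0.6   -2.4 -162.8] tilt rotvec deg [-0.01  0.12  0.  ]
```

>>> {"fn": "send_rows", "kwargs": {"series": [[[0,0,-0.3],[0,-2,-45],-1],[[0,0,0],[0,0,-45],-1],[[0,0,0],[0,0,-40],-1],[[0,0,0],[0,0,-20],-1],[[0,0,0],[0,0,-8],-1],[[0,0,0],[0,0,0],-1]]}}

```text
time: 8.98
position: [0.6218, 0.2158, 0.0863]
tool_rot: [[-0.652, 0.758, 0.02], [0.758, 0.652, 0.004], [-0.01, 0.018, -1.0]]
wrist_force: [-0.3, 0.7, -0.4]
opening: 0.0879
```

```bash
python3 st.py .6146 .2136 .071; python3 look.py p1
```

```text
8.975 [0.6218 0.2158 0.0863] yaw_y 40.69 z [ 0.02   0.004 -1.   ] F [-0.3  0.7 -0.4] [-0.03 -0.    0.01] op 0.0879 [ 13.1  32.4  87.7  -0.   58.7 -27.5]
to go mm [ -7.2  -2.2 -15.3] tilt rotvec deg [-0.25  1.17  0.  ]
9.075 [0.62233683 0.21597344 0.08695107] yaw_y 40.680455754037794 F [ 0.1 -0.5  0.5] [-0.05  0.03 -0.09] op 0.08762557600046696 [ 13.1  32.4  87.6  -0.   58.7 -27.5]
```

View pics/p1.png

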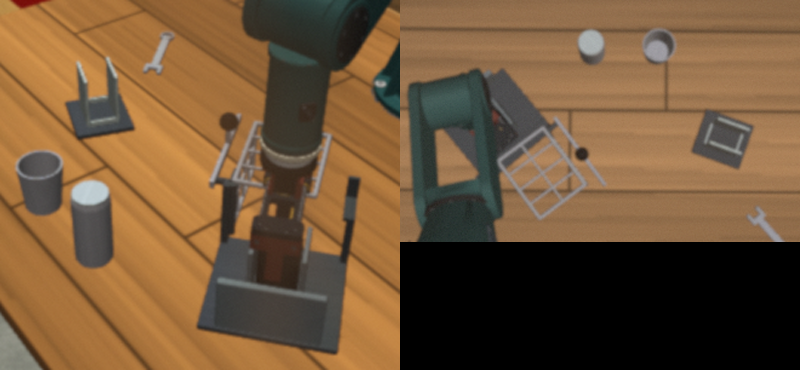

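The fingers straddle the pack. I correct the small drift and tilt, go the last 15 mm and close.

>>> {"fn": "send_rows", "kwargs": {"series": [[[-0.2,1.2,-0.5],[-7,-2,-8],-1],[[0,0,0],[0,0,-8],-1],[[0,0,0],[0,0,0],-1]]}}

```text
time: 9.45
position: [0.616, 0.2141, 0.0721]
tool_rot: [[-0.645, 0.764, 0.003], [0.764, 0.645, 0.002], [-0.0, 0.003, -1.0]]
wrist_force: [0.4, 0.3, -0.1]
opening: 0.0879
```

```bash
python3 st.py .6146 .2136 .071
```

```text
9.45 [0.616  0.2141 0.0721] yaw_y 40.15 z [ 0.003  0.002 -1.   ] F [ 0.4  0.3 -0.1] [-0.05 -0.01 -0.01] op 0.0879 [ 13.1  33.5  88.2   0.1  58.2 -27.1]
to go mm [-1.4 -0.5 -1.1] tilt rotvec deg [-0.09  0.15  0.  ]
```

>>> {"fn": "send_rows", "kwargs": {"series": [[[0,0,0],[0,0,0],0.3],[[0,0,0],[0,0,0],0.6],[[0,0,0],[0,0,0],0.6],[[0,0,0],[0,0,0],0.6]], "force": 35}}

```text
time: 9.95
position: [0.6162, 0.2142, 0.0722]
tool_rot: [[-0.645, 0.764, 0.003], [0.764, 0.645, 0.002], [-0.0, 0.003, -1.0]]
wrist_force: [-0.6, 0.4, 1.1]
opening: 0.0514
```

```bash
python3 st.py .6146 .2136 .071
```

```text
9.95 [0.6162 0.2142 0.0722] yaw_y 40.15 z [ 0.003  0.002 -1.   ] F [-0.6  0.4  1.1] [-0.03  0.01  0.04] op 0.0514 [ 13.1  33.5  88.1   0.1  58.2 -27.1]
to go mm [-1.6 -0.6 -1.2] tilt rotvec deg [-0.1   0.16  0.  ]
```

>>> {"fn": "send_rows", "kwargs": {"series": [[[0,0,0],[0,0,0],0.6],[[0,0,0],[0,0,0],0.6],[[0,0,0],[0,0,0],0.6]]}}

```text
time: 10.32
position: [0.6157, 0.2138, 0.0722]
tool_rot: [[-0.645, 0.764, 0.002], [0.764, 0.645, 0.001], [-0.0, 0.002, -1.0]]
wrist_force: [-0.1, -0.5, -0.4]
opening: 0.04
```

```bash
python3 st.py .6146 .2136 .071
```

```text
10.325 [0.6157 0.2138 0.0722] yaw_y 40.16 z [ 0.002  0.001 -1.   ] F [-0.1 -0.5 -0.4] [-0.03  0.07 -0.05] op 0.04 [ 13.1  33.4  88.2   0.   58.3 -27.1]
to go mm [-1.1 -0.2 -1.2] tilt rotvec deg [-0.06  0.1   0.  ]
```

Gripped at 40.0 mm, with the gripper well centred. Lifting straight up.

>>> {"fn": "send_rows", "kwargs": {"series": [[[0,0,0],[0,0,12],0.6],[[0,0,0],[0,0,20],0.6],[[0,0,0],[0,0,25],0.6],[[0,0,0],[0,0,25],0.6],[[0,0,0],[0,0,25],0.6]]}}

```text
time: 10.95
position: [0.6105, 0.213, 0.1783]
tool_rot: [[-0.645, 0.764, -0.01], [0.764, 0.645, -0.001], [0.006, -0.008, -1.0]]
wrist_force: [-0.6, -0.2, -4.9]
opening: 0.0402
```

```bash
python3 st.py .6157 .2138 .26
```

```text
10.95 [0.6105 0.213  0.1783] yaw_y 40.16 z [-0.01  -0.001 -1.   ] F [-0.6 -0.2 -4.9] [-0.06 -0.05 -0.  ] op 0.0402 [ 13.1  26.9  82.8   0.1  70.8 -27.1]
to go mm [ 5.2  0.8 81.7] tilt rotvec deg [ 0.05 -0.56  0.  ]
```

>>> {"fn": "send_rows", "kwargs": {"series": [[[0,-0.6,0],[5,0,27],0.6],[[0,0,0],[0,0,27],0.6],[[0,0,0],[0,0,27],0.6],[[0,0,0],[0,0,0],0.6]]}}

```text
time: 11.45
position: [0.6145, 0.2133, 0.2637]
tool_rot: [[-0.645, 0.764, 0.001], [0.764, 0.645, -0.0], [-0.001, 0.001, -1.0]]
wrist_force: [0.5, 0.0, -5.6]
opening: 0.0398
```

```bash
python3 st.py .64 -.11 .26; python3 look.py p2
```

```text
11.45 [0.6145 0.2133 0.2637] yaw_y 40.17 z [ 0.001 -0.    -1.   ] F [ 0.5  0.  -5.6] [-0.03 -0.    0.02] op 0.0398 [ 13.1  22.9  76.9  -0.   80.1 -27.1]
to go mm [  25.5 -323.3   -3.7] tilt rotvec deg [0.01 0.07 0.  ]
11.55 [0.61259174 0.21278309 0.2605441 ] yaw_y 40.173216091853234 F [-0.4  0.3 -6.4] [-0.08  0.01  0.  ] op 0.03988025395117976 [ 13.1  23.1  77.1  -0.   80.1 -27.1]
```

View pics/p2.png

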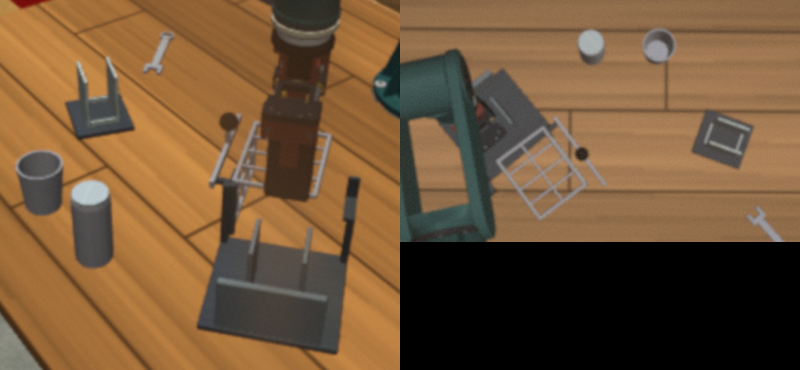

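The pack is out and upright, with underside at about 0.2. Carrying it to the free bench spot.

>>> {"fn": "send_rows", "kwargs": {"series": [[[0,0,-6],[3,-30,0],0.6],[[0,0,-8],[3,-40,0],0.6],[[0,0,-8],[3,-42,0],0.6],[[0,0,-8],[3,-42,0],0.6],[[0,0,-8],[3,-42,0],0.6],[[0,0,-8],[3,-42,0],0.6],[[0,0,-8],[3,-42,0],0.6],[[0,0,-5],[3,-30,0],0.6]]}}

```text
time: 12.55
position: [0.6261, -0.1029, 0.2426]
tool_rot: [[0.35, 0.936, -0.027], [0.937, -0.35, 0.017], [0.007, -0.031, -0.999]]
wrist_force: [-0.2, 0.7, -6.0]
opening: 0.0398
```

```bash
python3 st.py .64 -.11 .20
```

```text
12.55 [ 0.6261 -0.1029  0.2426] yaw_y -20.47 z [-0.027  0.017 -0.999] F [-0.2  0.7 -6. ] [-0.13 -0.03 -0.02] op 0.0398 [-15.9  23.4  79.1   0.5  79.2   4.5]
to go mm [ 13.9  -7.1 -42.6] tilt rotvec deg [-0.98 -1.54 -0.  ]
```

>>> {"fn": "send_rows", "kwargs": {"series": [[[-1,-1.5,1],[14,-7,-35],0.6],[[0,0,0],[0,0,-35],0.6],[[0,0,0],[0,0,-35],0.6],[[0,0,0],[0,0,-35],0.6],[[0,0,0],[0,0,-15],0.6],[[0,0,0],[0,0,0],0.6]]}}

```text
time: 13.3
position: [0.6334, -0.1124, 0.0734]
tool_rot: [[0.339, 0.941, -0.014], [0.941, -0.339, 0.002], [-0.003, -0.014, -1.0]]
wrist_force: [0.3, 0.5, -6.4]
opening: 0.0398
```

```bash
python3 st.py .64 -.11 .0622
```

```text
13.3 [ 0.6334 -0.1124  0.0734] yaw_y -19.81 z [-0.014  0.002 -1.   ] F [ 0.3  0.5 -6.4] [-0.07  0.09 -0.02] op 0.0398 [-16.1  33.2  88.4  -0.1  59.2   3.7]
to go mm [  6.6   2.4 -11.2] tilt rotvec deg [-0.13 -0.83 -0.  ]
```

>>> {"fn": "send_rows", "kwargs": {"series": [[[0,-0.8,0],[2,0,-4],0.6],[[0,0,0],[0,0,-3],0.6],[[0,0,0],[0,0,-2],0.6],[[0,0,0],[0,0,0],0.6]]}}

```text
time: 13.8
position: [0.6383, -0.113, 0.0676]
tool_rot: [[0.339, 0.941, 0.007], [0.941, -0.339, 0.0], [0.003, 0.006, -1.0]]
wrist_force: [-1.0, 0.1, -5.1]
opening: 0.04
```

```bash
python3 st.py .64 -.11 .0622
```

```text
13.8 [ 0.6383 -0.113   0.0676] yaw_y -19.8 z [ 0.007  0.    -1.   ] F [-1.   0.1 -5.1] [-0.1   0.09  0.  ] op 0.04 [-16.2  33.4  89.1   0.2  57.1   3.5]
to go mm [ 1.7  3.  -5.4] tilt rotvec deg [-0.03  0.39  0.  ]
```

>>> {"fn": "send_rows", "kwargs": {"series": [[[0,0.4,0],[0,0,-2],0.6],[[0,0,0],[0,0,-1.5],0.6],[[0,0,0],[0,0,-1],0.6]]}}

```text
time: 14.18
position: [0.639, -0.1132, 0.0637]
tool_rot: [[0.339, 0.941, 0.001], [0.941, -0.339, 0.0], [0.0, 0.001, -1.0]]
wrist_force: [-0.1, -0.1, -5.5]
opening: 0.0397
```

```bash
python3 st.py .64 -.11 .0622
```

```text
14.175 [ 0.639  -0.1132  0.0637] yaw_y -19.79 z [ 0.001  0.    -1.   ] F [-0.1 -0.1 -5.5] [-0.13  0.02  0.01] op 0.0397 [-16.1  33.9  88.8   0.   57.2   3.6]
to go mm [ 1.   3.2 -1.5] tilt rotvec deg [-0.    0.04  0.  ]
```

>>> {"fn": "send_rows", "kwargs": {"series": [[[0,0,0],[0,0,-1],0.6],[[0,0,0],[0,0,-1],0.6],[[0,0,0],[0,0,-1],0.6]]}}

```text
time: 14.55
position: [0.639, -0.1131, 0.0623]
tool_rot: [[0.339, 0.941, 0.001], [0.941, -0.339, -0.0], [0.0, 0.001, -1.0]]
wrist_force: [-3.7, 0.3, 6.5]
opening: 0.04
```

```bash
python3 st.py .64 -.11 .0622
```

```text
14.55 [ 0.639  -0.1131  0.0623] yaw_y -19.79 z [ 0.001 -0.    -1.   ] F [-3.7  0.3  6.5] [-0.05  0.85 -0.1 ] op 0.04 [-16.1  34.   88.9   0.   57.1   3.6]
to go mm [ 1.   3.1 -0.1] tilt rotvec deg [0.   0.05 0.  ]
```

Contact felt (wrist z force went from -5.5 to +6.5 N). Releasing fully, then rising.

>>> {"fn": "send_rows", "kwargs": {"series": [[[0,0,0],[0,0,0],0],[[0,0,0],[0,0,0],-0.5],[[0,0,0],[0,0,0],-1],[[0,0,0],[0,0,0],-1],[[0,0,0],[0,0,0],-1],[[0,0,0],[0,0,0],-1]]}}

```text
time: 15.3
position: [0.6413, -0.1139, 0.0636]
tool_rot: [[0.339, 0.941, 0.006], [0.941, -0.339, -0.001], [0.001, 0.006, -1.0]]
wrist_force: [-0.1, 0.0, 0.4]
opening: 0.0868
```

>>> {"fn": "send_rows", "kwargs": {"series": [[[0,0,0],[0,0,20],-1],[[0,0,0],[0,0,40],-1],[[0,0,0],[0,0,40],-1],[[0,0,5],[0,0,40],-1],[[0,0,10],[-20,0,20],-1],[[0,0,10],[-50,0,0],-1],[[0,0,10],[-60,0,0],-1],[[0,0,10],[-60,0,0],-1]]}}

```text
time: 16.3
position: [0.4498, -0.1141, 0.2278]
tool_rot: [[-0.45, 0.893, 0.009], [0.893, 0.45, -0.001], [-0.005, 0.008, -1.0]]
wrist_force: [-0.8, -1.3, 1.7]
opening: 0.0881
```

```bash
python3 st.py .64 -.11 .2; python3 look.py p3
```

```text
16.3 [ 0.4498 -0.1141  0.2278] yaw_y 26.73 z [ 0.009 -0.001 -1.   ] F [-0.8 -1.3  1.7] [-0.1   0.05  0.02] op 0.0881 [-22.9   8.6 102.6   0.2  68.3 -49.7]
to go mm [190.2   4.1 -27.8] tilt rotvec deg [0.06 0.53 0.  ]
16.4 [ 0.4435784  -0.11221388  0.22645737] yaw_y 26.53914237006786 F [-0.4 -0.  -0.8] [-0.02  0.09 -0.03] op 0.0876644570829769 [-2.300e+01  8.400e+00  1.031e+02  1.000e-01  6.850e+01 -4.950e+01]
```

View pics/p3.png

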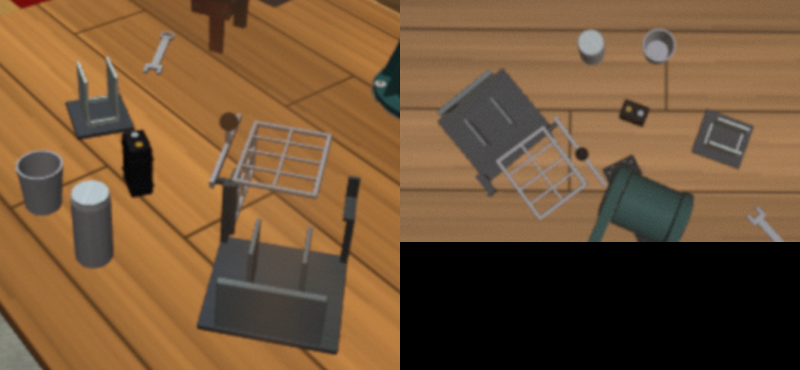

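The pack stands alone on the bench ((137,160) in the scene half, (634,112) in the top half). I measure its pose, and use the known TCP position to check the camera-to-robot bias before fitting the stand.

```bash
python3 - <<'E'
from h import *
s=cv2.imread("pics/p3_scene.png");t=cv2.imread("pics/p3_top.png")
f=4
def up(im,roi): x,y,w,h=roi; return cv2.resize(im[y:y+h,x:x+w],None,fx=f,fy=f,interpolation=2)
def uv(p,roi): return np.array([(p[0]+.5)/f-.5+roi[0],(p[1]+.5)/f-.5+roi[1]])
P=[(.6400,-.1130,.100)]
for n,im in(("top",t),("scene",s)):
    c=proj(n,P[0]).astype(int);roi=(c[0]-14,c[1]-14,28,28)
    u=up(im,roi);hsv=cv2.cvtColor(u,cv2.COLOR_BGR2HSV).astype(int)
    dk=cv2.morphologyEx((hsv[...,2]<70).astype(np.uint8),cv2.MORPH_CLOSE,np.ones((25,25)))
    for nm,m in(("gold",(hsv[...,1]>110)&(hsv[...,2]>95)),("white",(hsv[...,1]<60)&(hsv[...,2]>110))):
        cs,_=cv2.findContours((m.astype(np.uint8)&dk),0,1)
        for k in cs:
            M=cv2.moments(k)
            if M["m00"]>60: print(n,nm,M["m00"],uv((M["m10"]/M["m00"],M["m01"]/M["m00"]),roi))
    cv2.imwrite(f"pics/q_{n}.png",cv2.resize(u,None,fx=3,fy=3))
crop(t,375,212,65,62,9,"pics/st_top.png");crop(s,240,182,56,68,8,"pics/st_sc.png")
E
```

```text
top gold 136.5 [335.10546398 233.66529304]
top gold 130.0 [320.18173077 223.85192308]
top gold 267.0 [328.29900125 219.61157928]
top white 182.0 [338.01304945 223.07783883]
scene gold 201.0 [303.3486733 253.0064262]
scene gold 197.5 [293.36698312 247.05116034]
scene white 141.0 [290.44887707 240.47163121]
```

View pics/st_top.png

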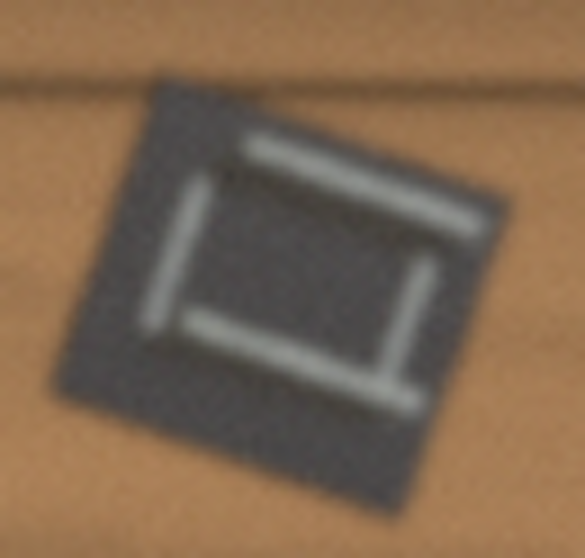

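View pics/st_sc.png

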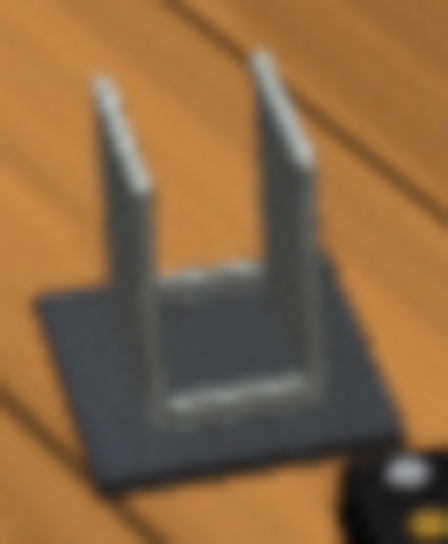

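```bash
python3 - <<'E'
from h import *
g,e=tri((293.37,247.05),(328.30,219.61));w,e2=tri((290.45,240.47),(338.01,223.08));print(g,e,w,e2);d=w-g
print("pack mid",(g+w)/2,"y dir",np.degrees(np.arctan2(d[1],d[0])), "top only",(onz("top",328.3,219.61,.102)+onz("top",338.01,223.08,.102))/2)
T=lambda q:((q[0]+.5)/9-.5+375,(q[1]+.5)/9-.5+212)
S=lambda q:((q[0]+.5)/8-.5+240,(q[1]+.5)/8-.5+182)
A=[T((250,145)),T((478,227))];B=[T((190,318)),T((416,404))]
# bright mask rects
t=cv2.imread("pics/st_top.png");hsv=cv2.cvtColor(t,cv2.COLOR_BGR2HSV);m=((hsv[...,2]>105)&(hsv[...,1]<70)).astype(np.uint8)
cs,_=cv2.findContours(m,0,1)
for c in cs:
    if cv2.contourArea(c)>800:
        r=cv2.minAreaRect(c);print("rect",r,); b=[T(q) for q in cv2.boxPoints(r)];ce=T(r[0]);print("   ctr z.11",onz("top",*ce,.11)[:2],"z.022",onz("top",*ce,.022)[:2])
for n,L in(("A",A),("B",B)):
    P=[onz("top",*q,.11)[:2] for q in L];d=P[0]-P[1];print(n,P,np.linalg.norm(d),np.degrees(np.arctan2(d[1],d[0])))
# scene cheek centres tri with top
print("tri A?",tri(S((122,135)),T((364,186))),tri(S((122,135)),T((303,361))))
print("tri B?",tri(S((283,108)),T((303,361))),tri(S((283,108)),T((364,186))))
E
```

```text
[ 0.64618363 -0.09731997  0.10159891] 0.0005136157916909441 [ 0.63701616 -0.12355099  0.10159959] 0.0004888190615872455
pack mid [ 0.64159989 -0.11043548  0.10159925] y dir -109.26398283322825 top only [ 0.64135723 -0.11026971  0.102     ]
rect ((321.34326171875, 357.3089599609375), (148.81613159179688, 257.7745056152344), 78.07401275634766)
   ctr z.11 [ 0.56197336 -0.31691266] z.022 [ 0.56694762 -0.33122077]
rect ((176.6525421142578, 253.72589111328125), (27.877092361450195, 157.8126983642578), 19.09349250793457)
   ctr z.11 [ 0.592476  -0.2738496] z.022 [ 0.59915034 -0.28575755]
rect ((365.3912353515625, 184.29296875), (252.81021118164062, 31.58352279663086), 20.365537643432617)
   ctr z.11 [ 0.61372175 -0.33019157] z.022 [ 0.62158025 -0.34523979]
A [array([ 0.62516892, -0.29576558]), array([ 0.60125261, -0.36376474])] 0.07208242596217246 70.62247020696185
B [array([ 0.57334418, -0.27781302]), array([ 0.54831868, -0.34506023])] 0.07175278872165516 69.58765749203195
tri A? (array([ 0.61353801, -0.33021044,  0.10815615]), np.float64(0.00040573367324513973)) (array([ 0.58398322, -0.32928492,  0.09462687]), np.float64(0.05369659198990477))
tri B? (array([ 0.56098959, -0.31166799,  0.10915685]), np.float64(0.00028542291574892923)) (array([ 0.59127241, -0.31080567,  0.12572208]), np.float64(0.05163138578501994))
```

Pack at (0.6415, -0.1105), y axis 70.7°, 1–3 mm from the TCP record. Stand centre is (0.5875, -0.3208), y axis 70.5°, cheek tops 0.109, agreeing from the cheeks, base and lips. Regrasping by the ±y faces.

>>> {"fn": "send_rows", "kwargs": {"series": [[[0,0.5,9],[35,0,-5],-1],[[0,0,9],[45,0,0],-1],[[0,0,9],[45,0,0],-1],[[0,0,9],[40,0,0],-1],[[0,0,8],[30,0,0],-1],[[0,0,0],[0,0,0],-1]]}}

```text
time: 17.15
position: [0.646, -0.112, 0.2217]
tool_rot: [[-0.948, 0.318, -0.003], [0.318, 0.948, -0.004], [0.001, -0.005, -1.0]]
wrist_force: [-1.8, -0.3, -0.3]
opening: 0.0879
```

```bash
python3 st.py .641 -.112 .0625
```

```text
17.15 [ 0.646  -0.112   0.2217] yaw_y 71.43 z [-0.003 -0.004 -1.   ] F [-1.8 -0.3 -0.3] [-0.05  0.02 -0.01] op 0.0879 [-15.7  25.2  79.1  -0.3  75.7 -87.1]
to go mm [  -5.     0.  -159.2] tilt rotvec deg [ 0.24 -0.17  0.  ]
```

>>> {"fn": "send_rows", "kwargs": {"series": [[[0.2,-0.2,-0.9],[-5,0,-45],-1],[[0,0,0],[0,0,-45],-1],[[0,0,0],[0,0,0],-1]]}}

```text
time: 17.52
position: [0.6394, -0.1118, 0.1306]
tool_rot: [[-0.94, 0.342, 0.001], [0.342, 0.94, -0.001], [-0.001, -0.001, -1.0]]
wrist_force: [0.0, 0.3, 0.6]
opening: 0.0874
```

```bash
python3 st.py .641 -.112 .0625
```

```text
17.525 [ 0.6394 -0.1118  0.1306] yaw_y 69.99 z [ 0.001 -0.001 -1.   ] F [0.  0.3 0.6] [0.01 0.03 0.01] op 0.0874 [-16.   29.5  85.8  -0.   64.7 -86. ]
to go mm [  1.6  -0.2 -68.1] tilt rotvec deg [0.05 0.04 0.  ]
```

>>> {"fn": "send_rows", "kwargs": {"series": [[[0,0,0.4],[1,0,-25],-1],[[0,0,0],[0,0,-20],-1],[[0,0,0],[0,0,-15],-1],[[0,0,0],[0,0,-6],-1],[[0,0,0],[0,0,0],-1]]}}

```text
time: 18.15
position: [0.6434, -0.1132, 0.0714]
tool_rot: [[-0.94, 0.342, 0.009], [0.342, 0.94, -0.004], [-0.01, -0.0, -1.0]]
wrist_force: [-0.0, 0.2, 0.1]
opening: 0.0877
```

```bash
python3 st.py .641 -.112 .0625
```

```text
18.15 [ 0.6434 -0.1132  0.0714] yaw_y 70.0 z [ 0.009 -0.004 -1.   ] F [-0.   0.2  0.1] [ 0.02  0.03 -0.02] op 0.0877 [-16.   33.4  88.4  -0.1  57.6 -86. ]
to go mm [-2.4  1.2 -8.9] tilt rotvec deg [0.21 0.54 0.  ]
```

>>> {"fn": "send_rows", "kwargs": {"series": [[[0.2,0.5,0.4],[-2,1,-5],-1],[[0,0,0],[0,0,-3],-1],[[0,0,0],[0,0,0],0],[[0,0,0],[0,0,0],0.3],[[0,0,0],[0,0,0],0.3],[[0,0,0],[0,0,0],0.3],[[0,0,0],[0,0,0],0.3]], "force": 35}}

```text
time: 19.02
position: [0.6426, -0.1124, 0.0648]
tool_rot: [[-0.942, 0.335, 0.003], [0.335, 0.942, -0.001], [-0.003, 0.0, -1.0]]
wrist_force: [-0.7, -0.1, 0.7]
opening: 0.06
```

```bash
python3 st.py .641 -.112 .0625
```

```text
19.025 [ 0.6426 -0.1124  0.0648] yaw_y 70.41 z [ 0.003 -0.001 -1.   ] F [-0.7 -0.1  0.7] [-0.01 -0.01  0.03] op 0.06 [-16.   34.   88.4   0.   57.4 -86.4]
to go mm [-1.6  0.4 -2.3] tilt rotvec deg [0.04 0.17 0.  ]
```

Gripped at 60.0 mm on the other sides. Lifting and going over the stand, TCP target about (0.589, -0.3225).

>>> {"fn": "send_rows", "kwargs": {"series": [[[0,0,0],[0,0,15],0.3],[[0,0,0],[0,0,30],0.3],[[0,0,0],[0,0,35],0.3],[[0,0,0],[0,0,35],0.3],[[0,0,0],[0,0,35],0.3],[[0,0,0],[0,0,15],0.3],[[0,0,0],[0,0,0],0.3]]}}

```text
time: 19.9
position: [0.6366, -0.1107, 0.2333]
tool_rot: [[-0.942, 0.335, -0.007], [0.335, 0.942, 0.002], [0.008, -0.0, -1.0]]
wrist_force: [0.6, -0.5, -6.0]
opening: 0.0593
```

```bash
python3 st.py .589 -.3225 .215
```

```text
19.9 [ 0.6366 -0.1107  0.2333] yaw_y 70.41 z [-0.007  0.002 -1.   ] F [ 0.6 -0.5 -6. ] [ 0.05 -0.05  0.04] op 0.0593 [-16.   24.1  79.3   0.   77.  -86.4]
to go mm [ -47.6 -211.8  -18.3] tilt rotvec deg [-0.13 -0.43 -0.  ]
```

>>> {"fn": "send_rows", "kwargs": {"series": [[[-0.1,-0.4,0],[-6,-25,0],0.3],[[0,0,0],[-8,-40,0],0.3],[[0,0,0],[-9,-40,0],0.3],[[0,0,0],[-9,-40,0],0.3],[[0,0,0],[-9,-40,0],0.3],[[0,0,0],[-6,-25,0],0.3],[[0,0,0],[0,0,0],0.3]]}}

```text
time: 20.78
position: [0.5804, -0.3222, 0.2181]
tool_rot: [[-0.942, 0.334, -0.02], [0.333, 0.943, 0.012], [0.023, 0.005, -1.0]]
wrist_force: [0.1, 0.3, -5.8]
opening: 0.0598
```

```bash
python3 st.py .589 -.3225 .195
```

```text
20.775 [ 0.5804 -0.3222  0.2181] yaw_y 70.51 z [-0.02   0.012 -1.   ] F [ 0.1  0.3 -5.8] [-0.04 -0.09 -0.01] op 0.0598 [-3.490e+01  2.680e+01  7.710e+01 -1.000e-01  7.750e+01 -1.054e+02]
to go mm [  8.6  -0.3 -23.1] tilt rotvec deg [-0.7  -1.17 -0.  ]
```

>>> {"fn": "send_rows", "kwargs": {"series": [[[-0.7,-1.2,0],[8,0,-12],0.3],[[0,0,0],[0,0,-10],0.3],[[0,0,0],[0,0,0],0.3],[[0,0,0],[0,0,0],0.3]]}}

```text
time: 21.28
position: [0.5865, -0.3182, 0.191]
tool_rot: [[-0.943, 0.333, -0.006], [0.333, 0.943, 0.006], [0.008, 0.004, -1.0]]
wrist_force: [-0.8, -0.3, -5.9]
opening: 0.0598
```

```bash
python3 st.py .589 -.3225 .18;python3 look.py s1; python3 - <<'E'
from h import *
s=cv2.imread("pics/s1_scene.png");t=cv2.imread("pics/s1_top.png")
a=cv2.resize(s[130:260,215:310],None,fx=4,fy=4,interpolation=2);b=cv2.resize(t[195:285,350:450],None,fx=4,fy=4,interpolation=2)
o=np.zeros((520,790,3),np.uint8);o[:,:380]=a;o[:360,385:785]=b;cv2.imwrite("pics/s1c.png",o)
E
```

```text
21.275 [ 0.5865 -0.3182  0.191 ] yaw_y 70.57 z [-0.006  0.006 -1.   ] F [-0.8 -0.3 -5.9] [-0.07 -0.06  0.01] op 0.0598 [-3.450e+01  2.780e+01  7.920e+01  1.000e-01  7.340e+01 -1.051e+02]
to go mm [  2.5  -4.3 -11. ] tilt rotvec deg [-0.36 -0.35 -0.  ]
21.375 [ 0.58655483 -0.3184202   0.19126172] yaw_y 70.55263437026983 F [ 0.1  0.3 -5.5] [ 0.   -0.   -0.02] op 0.059967940641022496 [-3.450e+01  2.780e+01  7.920e+01  1.000e-01  7.340e+01 -1.051e+02]
```

View pics/s1c.png

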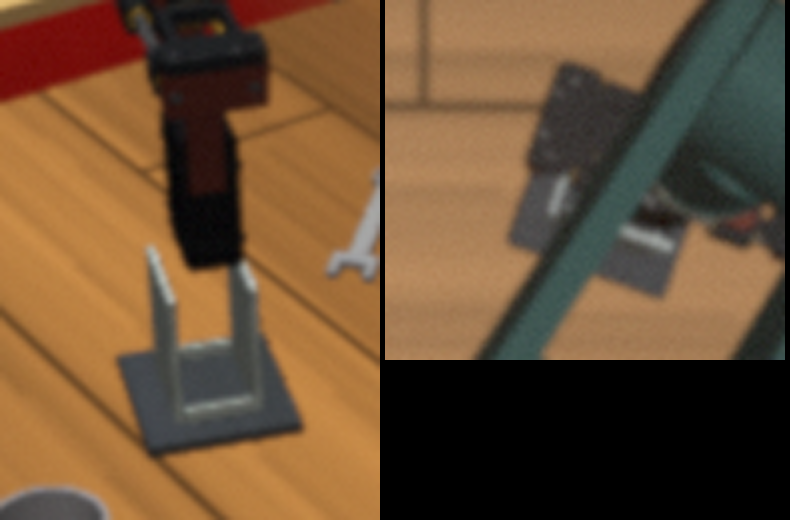

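```bash
python3 - <<'E'
from h import *
a=np.radians(70.5);Y=np.array([np.cos(a),np.sin(a)]);X=np.array([Y[1],-Y[0]])
c=np.array([.5865,-.3183])-.002*X
for sx in(-1,1):
    p=np.r_[c+X*.02*sx+Y*.03,.1265];q=proj("scene",p);print(q,"crop",(q-[215,130])*4)
d=cv2.imread("pics/s1_scene.png");h=cv2.cvtColor(cv2.resize(d[170:205,250:285],None,fx=4,fy=4,interpolation=2),cv2.COLOR_BGR2HSV)
m=(h[...,2]<60).astype(np.uint8);cs,_=cv2.findContours(m,0,1);c=max(cs,key=cv2.contourArea)
q=cv2.approxPolyDP(c,4,True).reshape(-1,2);print(((q+.5)/4-.5+[250,170]).tolist())
E
```

```text
[275.95607098 195.99442281] crop [243.82428391 263.97769123]
[261.20522629 198.24000587] crop [184.82090515 272.96002347]
[[256.125, 169.625], [257.625, 184.875], [261.125, 194.625], [262.875, 196.375], [272.875, 196.625], [274.875, 193.875], [273.875, 169.625]]
```

The pack is seen over the stand, centred between the cheek tops, and predicted corners match the image to about 1–2 px. I correct the remaining offset before descending.

>>> {"fn": "send_rows", "kwargs": {"series": [[[-0.4,-0.4,0],[2.5,-4,-4],0.3],[[0,0,0],[0,0,0],0.3]]}}

```text
time: 21.62
position: [0.5897, -0.3229, 0.1879]
tool_rot: [[-0.943, 0.333, 0.003], [0.333, 0.943, -0.003], [-0.004, -0.001, -1.0]]
wrist_force: [-0.9, -0.0, -5.4]
opening: 0.0598
```

```bash
python3 st.py .589 -.3225 .075
```

```text
21.625 [ 0.5897 -0.3229  0.1879] yaw_y 70.57 z [ 0.003 -0.003 -1.   ] F [-0.9 -0.  -5.4] [ 0.01 -0.04 -0.01] op 0.0598 [ -34.6   28.    79.4   -0.    72.4 -105.1]
to go mm [  -0.7    0.4 -112.9] tilt rotvec deg [0.14 0.18 0.  ]
```

>>> {"fn": "send_rows", "kwargs": {"series": [[[0.1,0.2,0],[-0.5,0.4,-8],0.3],[[0,0,0],[0,0,-8],0.3],[[0,0,0],[0,0,-8],0.3]]}}

```text
time: 22.0
position: [0.5895, -0.3229, 0.1631]
tool_rot: [[-0.943, 0.333, 0.001], [0.333, 0.943, -0.001], [-0.001, -0.001, -1.0]]
wrist_force: [-0.2, -0.1, -4.2]
opening: 0.0601
```

```bash
python3 st.py .589 -.3225 .075
```

```text
22.0 [ 0.5895 -0.3229  0.1631] yaw_y 70.55 z [ 0.001 -0.001 -1.   ] F [-0.2 -0.1 -4.2] [ 0.01 -0.04 -0.  ] op 0.0601 [-3.460e+01  2.940e+01  8.080e+01 -1.000e-01  6.980e+01 -1.051e+02]
to go mm [ -0.5   0.4 -88.1] tilt rotvec deg [0.08 0.03 0.  ]
```

Underside is about 0.098, just inside the cheek tops with no contact force. Continuing.

>>> {"fn": "send_rows", "kwargs": {"series": [[[0,0,0],[-0.3,0.3,-8],0.3],[[0,0,0],[0,0,-9],0.3],[[0,0,0],[0,0,-9],0.3],[[0,0,0],[0,0,-9],0.3]]}}

```text
time: 22.5
position: [0.5889, -0.3224, 0.1249]
tool_rot: [[-0.943, 0.333, -0.0], [0.333, 0.943, -0.001], [0.0, -0.001, -1.0]]
wrist_force: [-0.6, -0.7, -5.4]
opening: 0.0595
```

```bash
python3 st.py .589 -.3225 .075
```

```text
22.5 [ 0.5889 -0.3224  0.1249] yaw_y 70.55 z [-0.    -0.001 -1.   ] F [-0.6 -0.7 -5.4] [ 0.01 -0.03  0.02] op 0.0595 [-3.460e+01  3.150e+01  8.290e+01 -1.000e-01  6.560e+01 -1.051e+02]
to go mm [  0.1  -0.1 -49.9] tilt rotvec deg [ 0.04 -0.02  0.  ]
```

>>> {"fn": "send_rows", "kwargs": {"series": [[[0,0,0],[0,0,-8],0.3],[[0,0,0],[0,0,-8],0.3],[[0,0,0],[0,0,-6],0.3],[[0,0,0],[0,0,0],0.3]]}}

```text
time: 23.0
position: [0.5885, -0.3221, 0.1004]
tool_rot: [[-0.943, 0.333, -0.002], [0.333, 0.943, 0.0], [0.001, -0.0, -1.0]]
wrist_force: [0.2, -0.2, -5.7]
opening: 0.0599
```

```bash
python3 st.py .589 -.3225 .075;python3 look.py s2; python3 - <<'E'
from h import *
s=cv2.imread("pics/s2_scene.png");t=cv2.imread("pics/s2_top.png")
a=cv2.resize(s[150:260,225:310],None,fx=5,fy=5,interpolation=2);cv2.imwrite("pics/s2c.png",a)
E
```

```text
23.0 [ 0.5885 -0.3221  0.1004] yaw_y 70.55 z [-0.002  0.    -1.   ] F [ 0.2 -0.2 -5.7] [ 0.03 -0.01 -0.05] op 0.0599 [-3.460e+01  3.300e+01  8.410e+01 -1.000e-01  6.300e+01 -1.051e+02]
to go mm [  0.5  -0.4 -25.4] tilt rotvec deg [-0.   -0.09 -0.  ]
23.1 [ 0.58890309 -0.32235537  0.10111553] yaw_y 70.5511435895815 F [-0.3 -0.2 -4.8] [-0.03 -0.03 -0.04] op 0.05950450935715453 [-3.460e+01  3.300e+01  8.400e+01 -1.000e-01  6.300e+01 -1.051e+02]
```

View pics/s2c.png

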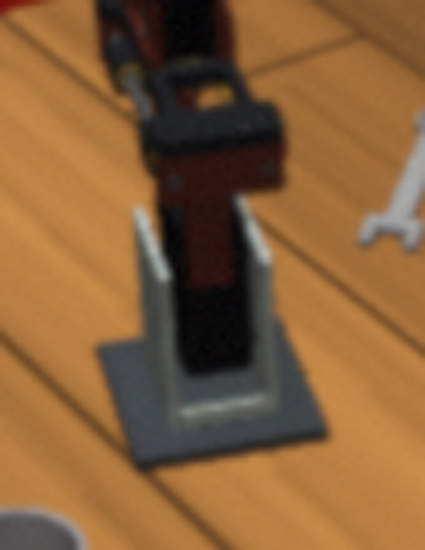

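The pack hangs centred between the cheeks, its lower edge at (215,368) just above the front lip at (225,405). Lowering gently to contact.

>>> {"fn": "send_rows", "kwargs": {"series": [[[0,0,0],[0,0,-7],0.3],[[0,0,0],[0,0,-7],0.3],[[0,0,0],[0,0,-6],0.3],[[0,0,0],[0,0,-2],0.3],[[0,0,0],[0,0,-1],0.3]]}}

```text
time: 23.72
position: [0.5893, -0.3227, 0.0772]
tool_rot: [[-0.943, 0.333, 0.001], [0.333, 0.943, -0.001], [-0.001, -0.001, -1.0]]
wrist_force: [0.4, -0.4, -5.5]
opening: 0.0599
```

```bash
python3 st.py .589 -.3225 .0745
```

```text
23.725 [ 0.5893 -0.3227  0.0772] yaw_y 70.55 z [ 0.001 -0.001 -1.   ] F [ 0.4 -0.4 -5.5] [ 0.07 -0.07  0.02] op 0.0599 [-3.460e+01  3.450e+01  8.510e+01 -1.000e-01  6.040e+01 -1.051e+02]
to go mm [-0.3  0.2 -2.7] tilt rotvec deg [0.08 0.03 0.  ]
```

>>> {"fn": "send_rows", "kwargs": {"series": [[[0,0,0],[0,0,-1],0.3],[[0,0,0],[0,0,-1],0.3],[[0,0,0],[0,0,-1],0.3]]}}

```text
time: 24.1
position: [0.5896, -0.3229, 0.0748]
tool_rot: [[-0.943, 0.333, 0.001], [0.333, 0.943, -0.002], [-0.002, -0.001, -1.0]]
wrist_force: [-2.9, 0.7, 2.7]
opening: 0.0597
```

```bash
python3 st.py .589 -.3225 .0745
```

```text
24.1 [ 0.5896 -0.3229  0.0748] yaw_y 70.55 z [ 0.001 -0.002 -1.   ] F [-2.9  0.7  2.7] [0.4  0.39 0.09] op 0.0597 [-3.460e+01  3.470e+01  8.520e+01 -1.000e-01  6.010e+01 -1.051e+02]
to go mm [-0.6  0.4 -0.3] tilt rotvec deg [0.1  0.06 0.  ]
```

Contact at the expected height (0.0748), so it's seated on the base. Releasing and backing off straight up.

>>> {"fn": "send_rows", "kwargs": {"series": [[[0,0,0],[0,0,0],0],[[0,0,0],[0,0,0],-0.5],[[0,0,0],[0,0,0],-1],[[0,0,0],[0,0,0],-1],[[0,0,0],[0,0,0],-1]]}}

```text
time: 24.72
position: [0.5919, -0.3244, 0.0774]
tool_rot: [[-0.943, 0.333, 0.006], [0.333, 0.943, -0.005], [-0.007, -0.003, -1.0]]
wrist_force: [-0.4, -0.5, -0.2]
opening: 0.0874
```

>>> {"fn": "send_rows", "kwargs": {"series": [[[0,0,0],[0,0,12],-1],[[0,0,0],[0,0,20],-1],[[0,0,0],[0,0,35],-1],[[0,0,0],[0,0,45],-1],[[0,0,0],[0,0,45],-1],[[0,0,0],[-30,10,30],-1],[[0,0,0],[-50,30,0],-1],[[0,0,0],[-50,30,0],-1]]}}

```text
time: 25.72
position: [0.4621, -0.2552, 0.2762]
tool_rot: [[-0.943, 0.333, 0.013], [0.333, 0.943, -0.01], [-0.016, -0.006, -1.0]]
wrist_force: [-0.6, -0.4, 0.7]
opening: 0.0875
```

>>> {"fn": "send_rows", "kwargs": {"series": [[[0,0,0],[-30,30,0],-1],[[0,0,0],[0,30,0],-1],[[0,0,0],[0,0,0],-1]]}}

```text
time: 26.1
position: [0.4273, -0.1918, 0.2794]
tool_rot: [[-0.943, 0.334, 0.015], [0.333, 0.943, -0.012], [-0.019, -0.006, -1.0]]
wrist_force: [0.4, -0.6, 0.1]
opening: 0.088
```

```bash
python3 st.py;python3 look.py e1; python3 - <<'E'
from h import *
s=cv2.imread("pics/e1_scene.png");t=cv2.imread("pics/e1_top.png")
a=cv2.resize(s[170:260,225:300],None,fx=5,fy=5,interpolation=2);b=cv2.resize(t[212:274,375:440],None,fx=6,fy=6,interpolation=2)
o=np.zeros((450,780,3),np.uint8);o[:,:375]=a;o[:372,385:775]=b;cv2.imwrite("pics/e1c.png",o)
E
```

```text
26.1 [ 0.4273 -0.1918  0.2794] yaw_y 70.51 z [ 0.015 -0.012 -1.   ] F [ 0.4 -0.6  0.1] [-0.   -0.03  0.  ] op 0.088 [-3.25e+01  5.90e+00  9.81e+01 -1.00e-01  7.49e+01 -1.03e+02]
26.2 [ 0.42818477 -0.19369793  0.27927907] yaw_y 70.46290414717299 F [-0.6 -0.   1. ] [-0.01  0.05  0.  ] op 0.08727374467128349 [ -32.6    6.    98.    -0.2   74.8 -103.1]
```

View pics/e1.png

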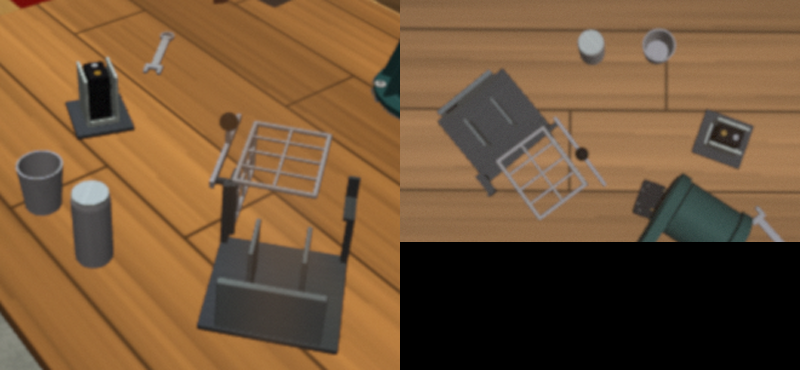

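View pics/e1c.png

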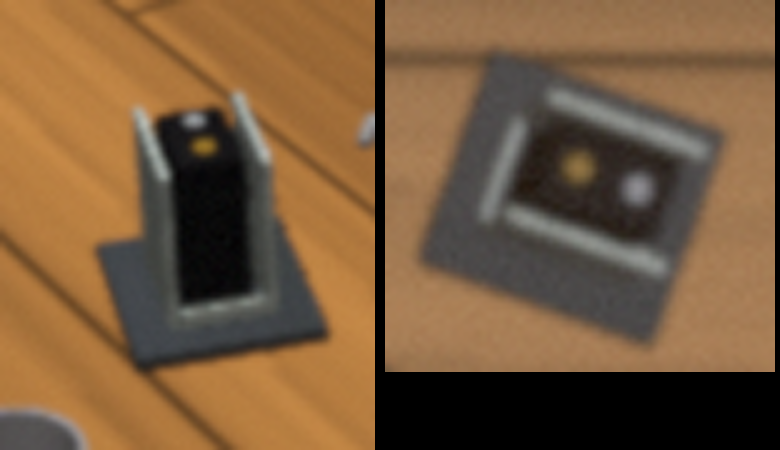

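```bash
python3 - <<'E'
from h import *
s=cv2.imread("pics/e1_scene.png");t=cv2.imread("pics/e1_top.png")
S=lambda x,y:((x+.5)/5-.5+225,(y+.5)/5-.5+170);T=lambda x,y:((x-385+.5)/6-.5+375,(y+.5)/6-.5+212)
g,e=tri(S(204,146),T(578,168));w,e2=tri(S(193,121),T(638,188));m=(g+w)/2;d=w-g
a=np.radians(70.5);Y=np.array([np.cos(a),np.sin(a)]);X=np.array([Y[1],-Y[0]])
v=m[:2]-[.5875,-.3208];print("pack mid",m,e,e2,"offset in stand x,y mm",X@v*1e3,Y@v*1e3,"yaw",np.degrees(np.arctan2(d[1],d[0])))
# gate angle: hood edge at z.13, bar at z.12
f=lambda x,y:(x/4+150,y/4+170)
for n,(p,q) in dict(hood=((432,262),(572,450)),bar=((472,230),(600,405))).items():
    P=onz("top",*f(*p),.13);Q=onz("top",*f(*q),.13);k=Q-P;print(n,"gate open deg",np.degrees(np.arctan2(k[1],k[0]))%360-130.2)
# bystanders: image change
for n,bx in(("top",[(282,148,90,42),(420,295,60,60)]),("scene",[(205,245,75,90),(290,165,35,40)])):
    A=cv2.imread(f"pics/{n}0.png");B=cv2.imread(f"pics/e1_{n}.png")
    for x,y,w,h in bx: print(n,"mean diff",np.abs(A[y:y+h,x:x+w].astype(int)-B[y:y+h,x:x+w]).mean())
E
```

```text
pack mid [ 0.58900367 -0.32101085  0.11072644] 0.0009572650616652134 4.4124961943966797e-05 offset in stand x,y mm 1.4878073651435966 0.30317997529844104 yaw -108.66781694171479
hood gate open deg 87.09664187250604
bar gate open deg 86.54870978709087
top mean diff 4.035449735449736
top mean diff 6.203888888888889
scene mean diff 1.644
scene mean diff 1.6197619047619047
```

```bash
python3 -c "
from bench import sign_off
print(sign_off())"
```

```text
the job is handed in; nothing more can be done
None
```

The job is done and handed in, at about 26 s of the 72 s allowed. I lifted the latch, swung the guard open and left it there, then took the pack out upright. I stood the pack on the bare bench, let go, took it by its other sides and lowered it into the carrier stand until it touched the base.

Last checks before handing in:
- **Pack in the stand:** it sits upright about 1.5 mm and 0.3 mm off the stand's centre. The first contact was light, under 10 N at the wrist. Its terminals stand 9 mm higher than they did on the bench, against 10 mm expected, which is within measuring error.
- **Guard:** it stands about 87° open, measured from pictures taken before the pack was moved. It looks the same in the final ones.
- **Oil can, cup and spanner:** they look unmoved. The scene camera showed only noise there. The top view changed slightly more, most around the spanner; I took that to be the arm's shadow but did not check it.
- **Disagreements seen along the way:** the camera put the knob about 5 mm from where the gripper found it. For the pack the two differed by 1 to 3 mm.

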